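# Clear the jammed bulb-carton feeder

### The arm

A 6-joint arm with a two-finger parallel gripper is mounted at the origin on the work surface. World frame = base frame: x ahead of the robot, y to its left, z up, the work surface at z = 0. Lengths are in mm, angles in rad, forces in N, time in s.
With the tool pointing down it reaches from about 275 to 1000 mm from the base axis. Payload 8.4 kg.
Tool frame: the origin (TCP) lies between the finger pads; the fingertips stand 22 mm ahead of it and the grasp point (between the pads) lies 3 mm ahead of it; z points along the fingers, y is the line along which they close (so a half turn about z gives the same grasp; the last joint's range is limited). The gripper opens to 85 mm and grips with 20 to 120 N. Pads are 22 mm wide; open, the fingers measure 114 mm over their backs; the gripper's body (76 mm by 85 mm) begins 54 mm behind the grasp point. The pads swing forward as they close: fully open they stand 13 mm farther back than shut.
Start: joints at [1.18, 0.353, 1.633, -0, 1.155, -0.002], TCP at [236.923, 578.356, 253.281] pointing down, gripper open.
Joint ranges: [-2.63, 2.63], [-0.92, 2.1], [0.06, 2.66], [-1.3, 4.44], [0, 2.69], [-3.02, 3.02]. Speed limits (rad/s): [2.22, 2.22, 2.79, 3.14, 3.14, 3.14].

### API

Orientations are given as [roll, pitch, yaw] about the fixed x, y, z axes, in that order (R = Rz(yaw) Ry(pitch) Rx(roll)).
In Python, from rig import r, grab_frame gives the robot as it stands.
- The arm moves only by the shell command python3 -m inch 'ROWS' [FORCE]. ROWS is JSON, a list of rows, each a list of 7 numbers: the turn, a rotation vector about the tool's x, y, z as a fraction of full scale, then the shift along the tool's x, y, z as a fraction of full scale, then the closure, from 0 (fully open) to 1 (shut). In form: [[rx, ry, rz, dx, dy, dz, fingers], ...]. A call has 1 to 8 rows; each row shifts and turns the commanded pose from where the row before left it, along the tool's axes as they then stand; what a row does not reach is not made up. Full scale, the value 1, is 2.5 cm for a shift and pi rad for a turn. A row lasts 1/12 s, in which the tool goes at most 41.7 mm and 7.16 degrees, less where a joint would pass 70% of its speed; a pose out of reach is approached as far as the arm can. A call with a number of a shift or a turn outside -1 to 1 is refused whole. A call with a gripper value outside its range is refused whole. The fingers move at their own pace and stop on an object; FORCE is the grip in N (left out, the last holds). Time passes only in rows, so rows that do not move let the fingers close. It gives the time, the measured TCP pose, the force, the opening and the grip force at its end, in the units of the state.
- r.sense(): the state, without advancing time (a new reading comes with each control period).
- grab_frame(name): name is "side" or "top" or "wrist"; returns a dict with "pixels" (420x560x3 uint8, red, green, blue), "z_map" (420x560 float32, mm along the optical axis (not along the pixel's ray), 0 where there is no reading), "vertical_fov" (degrees; the focal length in pixels is half the picture's height over the tangent of half this angle, whatever the lens; pixels are square), "cx", "cy" (the principal point, pixels), "cam_to_world" (4x4, takes a point from camera to world coordinates). Camera axes: x right, y down, z forward; pixel columns grow to the right and rows downward; lengths in mm; the calibration is good to about 2 mm. A picture is of the moment at which its call begins.
- r.sign_off(): hands the job in; it is judged then, once.
The state is a dict: "clock": time; "qpos": joint angles; "qvel": joint speeds; "joint_efforts": joint torques, N m; "eef_pos": TCP position; "tcp_rot": TCP orientation; "contact_force": force on the tool from outside, world axes, zero at the start; "wrist_torque": the same for the moment, N m; "opening": opening from 0.0 (shut) to 1.0 (fully open); "grasp_force": force on a finger pad.
Only numpy, scipy, OpenCV 4.12 (cv2) and the standard library are available. Lean on these libraries where they do the work, as an engineer would, in place of code of your own. Each camera call takes 0.05 s, during which the arm holds its last target. There are 200 camera calls.

### The job

The bulb-carton feeder is jammed and has to be emptied and reset. Lift the pawl and, with it up, slide the clamp bar all the way back up the chute; then take out every carton, freeing the one stuck crosswise under the two steel lips by pushing it back up along the chute floor until it is wholly clear of the lips before lifting it out. Lay all the cartons flat on the floor of the crate, none on top of another, then slide the bar fully down again and lower the pawl back between its teeth, leaving the bulbs, cage, jar and mug where they stand.

Things in the scene. Friction and masses are not known exactly. Their poses are not given: they have to be found in the camera images.
- chute: the feeder: fixed plywood chute 430 mm long, sloping up at 12 degrees. Origin on the top face of its floor, on the centre line, 210 mm from the lower end; x up the slope, y across, z at right angles to the floor. Going up: throat (point throat), spreading part under the lips (point lips), then from x -10 to 220 mm the hopper, 216 mm wide, side rails 18 mm high and 10 mm thick, open above but for the clamp bar
- throat (a point): middle of the throat's floor, chute axes. The throat runs 55 mm up and down the slope from here, 60 mm wide inside, walls 50 mm high, open on top; its lower 8 mm hold a stop 14 mm high. Up-slope of it the walls spread over 90 mm of slope from 60 to 216 mm apart; the crosswise carton is wedged there
- lips (a point): on the chute floor, centre line, under the up-slope edge of the two flat steel lips; chute axes. The lips run 85 mm down-slope from here, undersides 51 mm and tops 55 mm above the floor, one from each side, with a 60 mm wide slot open between them along the middle
- clamp_bar (a joint): how far the wooden clamp bar has slid up the chute, m: 0 fully down, 0.13 all the way back (over 0.11 will do). A beam across the hopper over the cartons, 24 mm wide, 51 to 65 mm above the floor, centred at chute x = 60 mm at joint 0; its steel rack runs 210 mm down-slope along chute y = 138 mm. Slides with 3 to 4 N, stays where left; fully down, it can move up only 10 mm while the pawl is down
- bar_handle (a point): middle of the upright wooden grip on the clamp bar: 16 mm thick along the slope, 50 mm wide across it, 65 to 107 mm above the chute floor; the point is 92 mm above the floor. Axes as the chute's
- pawl (a joint): angle of the steel ratchet pawl, rad, 0 to 1.1: 0 is down between the rack's teeth (under 0.15 will do), over 0.5 is clear; it goes fully down only when a gap is below it, as with the bar fully down. Its stiff hinge (0.08 N m) holds it where it is left. Hinge pin along chute y, at chute x = -30 mm, y = 138 mm, 45 mm above the floor; the arm points down-slope from it and its free end swings up, then back up-slope
- pawl_fin (a point): middle of the upright steel fin at the pawl's free end, 10 mm thick across (chute y), 30 mm long; its top is 12 mm above this point. Pinch it from above across its thickness. At pawl angle a it lies, from the hinge pin, at x = -60 cos a + 38 sin a, z = 38 cos a + 60 sin a mm in the chute's axes; it turns with the pawl
- jammed: the stuck carton, lying crosswise under the lips: cardboard carton of a boxed bulb, 100 x 46 x 46 mm with plain paper labels, about 110 g, rigid; origin at its centre, x along its 100 mm length
- carton_a: carton lying in the hopper along the chute under the clamp bar, one to three of them side by side (may be absent): cardboard carton of a boxed bulb, 100 x 46 x 46 mm with plain paper labels, about 110 g, rigid; origin at its centre, x along its 100 mm length
- carton_b: as carton_a (may be absent)
- carton_c: as carton_a (may be absent)
- crate: loose open wooden crate, 260 (x) x 210 (y) x 50 mm high, walls and floor 6 mm, 0.8 kg; origin at the centre of its underside, z up
- bulb_a: spiral energy-saver bulb lying on the ledge, 130 mm long, 50 mm thick; origin under its middle; leave alone
- bulb_b: another such bulb; leave alone
- bulb_cage: orange plastic bulb cage standing upright, 92 mm across, 145 mm high; origin under its centre; leave alone
- steel_jar: stainless screw-top jar, 94 mm across, 122 mm high; origin under its centre; leave alone
- mug: blue mug, 80 mm across, 90 mm high; origin under its centre; leave alone
There are look-alikes about, which are no part of the job. Leave any green or purple look-alike of the jammed alone. What is shaped like the carton_c but black is not meant.

How it is judged:
By the outcome, as a careful person would: the job done as asked, in the order asked, and still so for the second after the job is handed in, with the robot touching nothing.
Of carton_a, carton_b, carton_c only 1 to 3 are there at a start; the rules pass over those that are not, and their reading is None.
At some moment in a run one of jammed, crate may be knocked a few centimetres aside while the robot is not near it.
Once in a run the grip may slacken for a moment while it holds something.
It also fails if it takes over 210 s, if anything falls off the work surface, if the arm or the gripper's body presses on something with over 40 N, if the wrist force passes 120 N, or if a joint passes its speed limit or range.

## Working session

There is one attempt and no reset: what is moved stays moved. The work goes in short steps, Python scripts to look and compute and a shell command to move; the robot and the scene stay as the last step left them, time stands still between calls to the robot, and variables do not carry over. Pictures are saved under pics/ and viewed, at most 14 in all, crops included, and the job is handed in when it is done.

```bash
ls; mkdir -p pics; cat > h.py <<'E'
import numpy as np, cv2
from rig import r, grab_frame
from scipy.spatial.transform import Rotation as R
def snap(name,fn):
    f=grab_frame(name); cv2.imwrite('pics/'+fn,f['pixels'][:,:,::-1]); np.save('pics/'+fn+'.npy',cloud(f)); return f
def cloud(f):
    z=f['z_map'];h,w=z.shape;F=h/2/np.tan(np.radians(f['vertical_fov'])/2)
    v,u=np.mgrid[:h,:w]
    P=np.stack([(u-f['cx'])*z/F,(v-f['cy'])*z/F,z,np.ones_like(z)],-1)@f['cam_to_world'].T
    P=P[...,:3]; P[z==0]=np.nan; return P
E
python3 - <<'E'
from h import *
for n in('top','side'):
    f=snap(n,n+'0.png'); print(n,f['cam_to_world'].round(2).tolist())
print(r.sense())
E
```

```text
pics
top [[0.02, -0.99, 0.11, 337.62], [-1.0, -0.02, 0.02, 51.69], [-0.01, -0.11, -0.99, 1577.14], [0.0, 0.0, 0.0, 1.0]]
side [[0.99, -0.08, 0.09, 405.83], [-0.12, -0.52, 0.85, -1039.19], [-0.02, -0.85, -0.52, 811.15], [0.0, 0.0, 0.0, 1.0]]
{'clock': 0.1, 'qpos': array([ 1.17960273e+00,  3.53585244e-01,  1.63406799e+00,  9.74098866e-06,
        1.15518929e+00, -2.41755172e-03]), 'qvel': array([ 5.74296885e-04, -1.84155549e-03,  5.52939792e-05,  7.37678111e-04,
        3.49627751e-04, -2.56371677e-04]), 'joint_efforts': array([ 1.07047916e-03, -6.06354976e+01, -3.42817104e+01,  2.29544585e-04,
        3.84654137e-03,  3.44567707e-05]), 'eef_pos': array([236.7644375 , 577.98424413, 252.62924524]), 'tcp_rot': array([-3.14034281e+00, -1.19284313e-05,  2.75281266e+00]), 'contact_force': array([-0.16741738, -0.52856596, -0.16315115]), 'wrist_torque': array([ 0.00715879, -0.02183283,  0.03917165]), 'grasp_force': 0.0, 'opening': 0.9992922048466165}
```

View pics/top0.png

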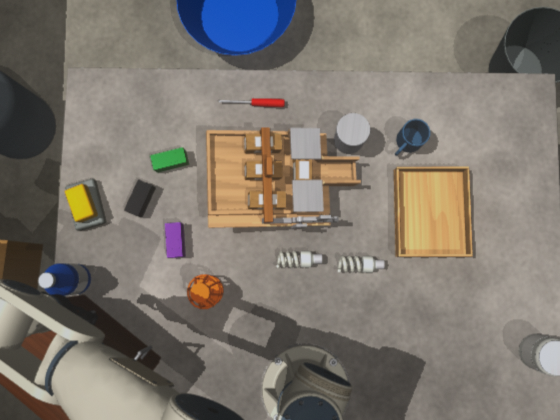

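View pics/side0.png

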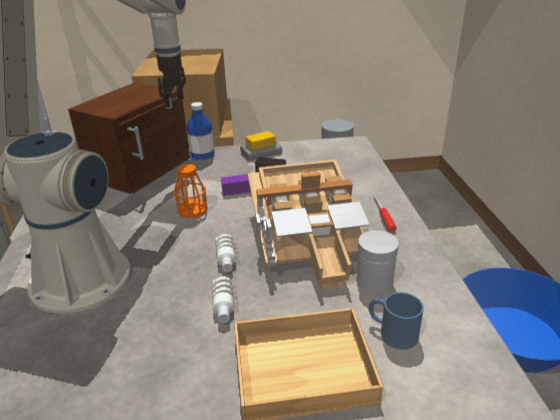

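Chute up-slope points along world +y (image left). The bar crosses at column 267, the lips are at about columns 290-322, and the throat end is at column 358. The jammed carton shows white in the slot at (304,170). Three hopper cartons lie under the bar at rows 142, 170 and 200. The crate is at (434,212).

```bash
python3 - <<'E'
from h import *
P=np.load('pics/top0.png.npy')
q=P[138:212,214:244].reshape(-1,3);q=q[~np.isnan(q).any(1)]
for _ in range(6):
    c=np.median(q,0) if _==0 else q.mean(0); n=np.linalg.svd(q-q.mean(0))[2][2]; n*=np.sign(n[2]); d=(q-q.mean(0))@n; q=q[abs(d)<max(2,1.5*d.std())]
c=q.mean(0);print('n',n,c,np.degrees(np.arccos(n[2])),len(q), 'dir',np.degrees(np.arctan2(-n[1],-n[0])))
# lips tops
for nm,(a,b,c0,c1) in dict(lip1=(132,155,294,318),lip2=(183,208,294,318)).items():
    w=P[a:b,c0:c1].reshape(-1,3);print(nm,np.median((w-c)@n),np.nanmean(w,0))
up=np.array([-n[0],-n[1],0]);up/=np.linalg.norm(up)
np.savez('pl.npz',n=n,c=c)
# crate
w=P[160:262,390:480].reshape(-1,3);w=w[(w[:,2]>40)&(w[:,2]<60)]
rect=cv2.minAreaRect(w[:,:2].astype(np.float32));print('crate',rect,len(w))
E
```

```text
n [ 0.01369682 -0.21131481  0.97732208] [604.25791954 223.63342502 106.79928774] 12.225409421907264 975 dir 93.70856080656878
lip1 nan [691.11992731   9.58714915 116.59260085]
lip2 nan [543.93610624   7.60295829 117.85289566]
crate ((516.7767944335938, -364.60833740234375), (259.5390625, 213.32559204101562), 1.0388004779815674) 861
```

```bash
cat > ras.py <<'E'
from h import *
d=np.load('pl.npz')
P=np.load('pics/top0.png.npy').reshape(-1,3)
# yaw from lip + rail edges: lips' tops and rails
best=None
from scipy.optimize import minimize
def frame(yaw,px=604.,py=223.6,pz=106.8,sl=np.radians(12)):
    Rm=(R.from_euler('z',yaw)*R.from_euler('y',-sl)).as_matrix(); return Rm
q=P[~np.isnan(P).any(1)]
q=q[(abs(q[:,0]-610)<170)&(q[:,1]>-150)&(q[:,1]<310)]
for yd in np.arange(89,96,0.5):
    Rm=frame(np.radians(yd)); L=(q-d['c'])@Rm
    # histogram sharpness of the lateral coordinate of high rail points
    m=(L[:,2]>13)&(L[:,2]<22)&(L[:,0]>-235)&(L[:,0]<10)
    h=np.histogram(L[m,1],np.arange(-170,170,2))[0]; print(yd,(h.astype(float)**2).sum(),m.sum())
E
python3 ras.py
```

```text
89.0 5887.0 451
89.5 6532.0 460
90.0 7519.0 473
90.5 8337.0 481
91.0 8401.0 479
91.5 9476.0 486
92.0 10272.0 490
92.5 11112.0 484
93.0 10655.0 493
93.5 10648.0 490
94.0 10143.0 487
94.5 9926.0 492
95.0 9129.0 483
95.5 8749.0 485
```

```bash
python3 - <<'E'
from h import *
d=np.load('pl.npz');c=d['c']
Rm=(R.from_euler('z',np.radians(92.7))*R.from_euler('y',-np.radians(12))).as_matrix()
f=cv2.imread('pics/top0.png');P=np.load('pics/top0.png.npy')
L=(P-c)@Rm
ok=(L[...,0]>-400)&(L[...,0]<110)&(abs(L[...,1])<190)
H=np.zeros((570,760,3),np.uint8)
for (x,y,z),col in zip(L[ok],f[ok]):
    u=int((x+400)*1.45);v=int((y+190)*1.45); cv2.rectangle(H,(u-2,v-2),(u+2,v+2),tuple(int(k) for k in col),-1)
cv2.imwrite('pics/ras.png',H)
X=L[ok]
def pr(n,m,k):print(n,np.percentile(X[m,k],[1,5,50,95,99]).round(1),m.sum())
lip=(X[:,2]>52)&(X[:,2]<59)&(X[:,0]>-280)&(X[:,0]<-120)
for s in(1,-1):
    m=lip&(s*X[:,1]>15); pr('lip x',m,0);pr('lip y',m,1);pr('lip z',m,2)
bar=(X[:,2]>61)&(X[:,2]<69)&(X[:,0]>-160)&(X[:,0]<-40); pr('bar x',bar,0);pr('bary',bar,1)
h=(X[:,2]>95)&(X[:,2]<115)&(abs(X[:,1])<60);pr('handle x',h,0);pr('handle y',h,1);pr('hz',h,2)
t=(X[:,2]>40)&(X[:,2]<55)&(X[:,0]<-275);pr('throat x',t,0);pr('ty',t,1)
rl=(X[:,2]>14)&(X[:,2]<21)&(X[:,0]>-100)&(X[:,0]<60)
for s in(1,-1): pr('rail y',rl&(s*X[:,1]>60)&(abs(X[:,1])<135),1)
e=(X[:,2]>14)&(X[:,2]<21)&(abs(X[:,1])<90)&(X[:,0]>20);pr('end x',e,0)
ct=(X[:,2]>42)&(X[:,2]<49)&(X[:,0]>-170)&(X[:,0]<-30)
for a,b in((-110,-40),(-40,35),(35,110)): 
  m=ct&(X[:,1]>a)&(X[:,1]<b);pr('cart x',m,0);pr('cart y',m,1)
j=(X[:,2]>42)&(X[:,2]<50)&(X[:,0]<-170)&(X[:,0]>-270)&(abs(X[:,1])<26);pr('jam x',j,0)
p=(X[:,2]>60)&(X[:,1]>110);pr('pawl x',p,0);pr('pawl y',p,1);pr('pz',p,2)
E
```

```text
lip x [-261.7 -251.2 -209.6 -174.  -169.8] 770
lip y [ 27.9  31.   73.4 137.3 153.7] 770
lip z [52.1 52.3 55.3 58.3 58.8] 770
lip x [-264.2 -250.8 -212.2 -171.7 -168.8] 689
lip y [-119.7 -116.8  -75.3  -36.2  -33.5] 689
lip z [52.1 52.4 55.  58.4 58.9] 689
bar x [-109.6 -108.2  -96.9  -86.2  -84.9] 547
bary [-116.2 -105.5   36.2  134.4  142.2] 547
handle x [-105.7 -104.7  -96.3  -89.6  -89. ] 126
handle y [-27.5 -24.7  -2.1  19.3  21.3] 126
hz [ 96.9  98.8 106.5 112.2 113. ] 126
throat x [-371.2 -366.4 -325.6 -279.9 -276. ] 235
ty [-87.6 -75.6 -35.7  32.7  33.8] 235
rail y [ 62.   70.7 109.2 115.2 115.5] 178
rail y [-120.7 -119.8 -113.5  -69.6  -60.6] 175
end x [52.9 53.3 57.1 60.9 61.1] 136
cart x [-143.7 -140.6  -80.9  -48.   -44.8] 339
cart y [-106.1 -104.6  -82.2  -61.3  -58.9] 339
cart x [-142.2 -140.2  -76.6  -47.8  -43.6] 299
cart y [-26.3 -25.1  -3.4  16.3  18.5] 299
cart x [-149.9 -147.3 -113.8  -54.9  -52.2] 326
cart y [ 57.6  58.   79.9  99.8 102.5] 326
jam x [-227.  -225.7 -204.8 -183.9 -182. ] 230
pawl x [-261.2 -256.5 -105.5  -87.   -86.2] 187
pawl y [110.1 112.5 132.1 143.  153.9] 187
pz [ 60.3  60.9  66.7  99.8 104.4] 187
```

View pics/ras.png

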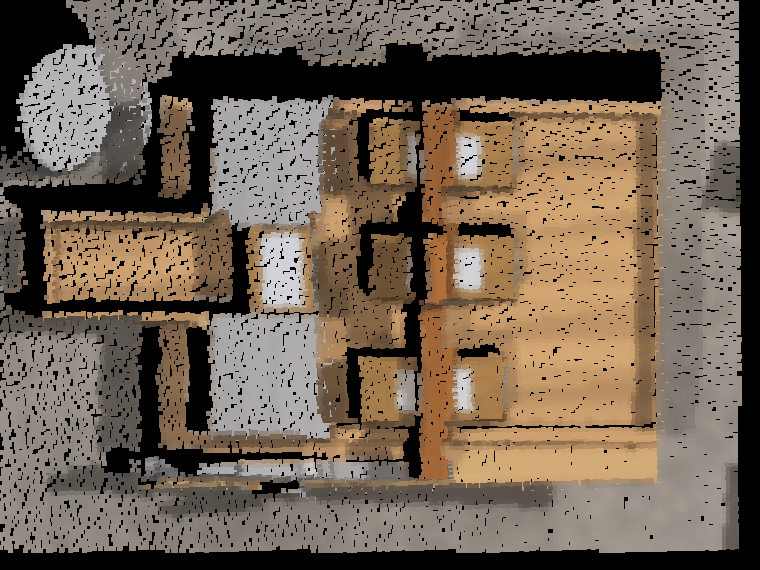

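The raster view shows bar centre at local x≈-97, lips' up-slope edge at -169, and jam at -227..-182. That puts the chute origin at an offset of about (157.5, 2.6). Next I set up the frame and a pose-to-rows helper.

```bash
cat >> h.py <<'E'
d=np.load('pl.npz')
RC=(R.from_euler('z',np.radians(92.7))*R.from_euler('y',-np.radians(12))).as_matrix()
O=d['c']-RC@np.array([157.5,2.6,0])
TC=RC@np.diag([1,-1,-1.])
def c2w(p): return O+RC@np.array(p,float)
def w2c(p): return (np.array(p)-O)@RC
def vert(yawdeg): return R.from_euler('xyz',[np.pi,0,np.radians(yawdeg)]).as_matrix()
def to(p,Rt=TC,chute=True):
    s=r.sense(); Rn=R.from_euler('xyz',s['tcp_rot']).as_matrix()
    p=c2w(p) if chute else np.array(p,float)
    print('turn/pi',(R.from_matrix(Rn.T@Rt).as_rotvec()/np.pi).round(4),'shift after turn /25',(Rt.T@(p-s['eef_pos'])/25).round(3),'chute now',w2c(s['eef_pos']).round(1),'world now',s['eef_pos'].round(1),'F',s['contact_force'].round(1),'op',round(s['opening'],3),'grip',round(s['grasp_force'],1),'t',round(s['clock'],2))
E
python3 - <<'E'
from h import *
print(O.round(1),c2w([-90,138,92]),c2w([60,0,92]))
to([-90,138,150]);
E
```

```text
[614.1  69.9  74.1] [481.31334958 -43.67420894 145.33072353] [612.24859306 109.38574145 176.51747715]
turn/pi [-0.0382  0.0596  0.3598] shift after turn /25 [-25.639   8.6    -3.382] chute now [551.  353.   65.5] world now [236.8 578.  252.6] F [-0.2 -0.5 -0.2] op 0.999 grip 0.0 t 0.1
```

```bash
python3 -m inch '[[-0.0038,0.006,0.036,0,0,0,0],[-0.0038,0.006,0.036,0,0,0,0],[-0.0038,0.006,0.036,0,0,0,0],[-0.0038,0.006,0.036,0,0,0,0],[-0.0038,0.006,0.036,0,0,0,0],[-0.0038,0.006,0.036,0,0,0,0],[-0.0038,0.006,0.036,0,0,0,0],[-0.0038,0.006,0.036,0,0,0,0]]'
python3 -m inch '[[-0.0038,0.006,0.036,0,0,0,0.5],[-0.0038,0.006,0.036,0,0,0,0.5],[0,0,0,-0.8,0.3,-0.5,0.5],[0,0,0,-0.8,0.3,-0.5,0.5],[0,0,0,-1,0.3,-0.5,0.5],[0,0,0,-1,0.4,-0.5,0.5],[0,0,0,-1,0.4,-0.5,0.5],[0,0,0,-1,0.4,-0.5,0.5]]'
python3 -m inch '[[0,0,0,-1,0.4,0,0.5],[0,0,0,-1,0.4,0,0.5],[0,0,0,-1,0.4,0,0.5],[0,0,0,-1,0.4,0,0.5],[0,0,0,-1,0.4,0,0.5],[0,0,0,-1,0.4,0,0.5],[0,0,0,-1,0.4,0,0.5],[0,0,0,-1,0.4,0,0.5]]'
python3 -m inch '[[0,0,0,-1,0.4,0,0.5],[0,0,0,-1,0.4,0,0.5],[0,0,0,-1,0.4,0,0.5],[0,0,0,-1,0.4,0,0.5],[0,0,0,-1,0.4,0,0.5],[0,0,0,-1,0.4,0,0.5],[0,0,0,0,0,0,0.5],[0,0,0,0,0,0,0.5]]'
python3 - <<'E'
from h import *
to([-90,138,150]);snap('wrist','w0.png')
E
```

```text
clock: 0.77
eef_pos: [236.9, 578.1, 252.9]
tcp_rot: [3.123, -0.172, 1.841]
contact_force: [0.1, 0.1, 0.3]
opening: 1.002
grasp_force: 0.2
clock: 1.43
eef_pos: [296.5, 426.9, 297.2]
tcp_rot: [-3.141, -0.211, 1.618]
contact_force: [0.4, -0.3, 0.0]
opening: 0.498
grasp_force: 0.0
clock: 2.1
eef_pos: [385.7, 235.5, 254.9]
tcp_rot: [-3.141, -0.211, 1.617]
contact_force: [-0.7, 0.0, -0.6]
opening: 0.5
grasp_force: 0.0
clock: 2.77
eef_pos: [452.4, 92.1, 223.2]
tcp_rot: [-3.14, -0.211, 1.614]
contact_force: [0.7, 1.1, -0.2]
opening: 0.5
grasp_force: 0.0
turn/pi [-0.0004 -0.0006 -0.0011] shift after turn /25 [-6.006  0.901 -0.413] chute now [ 60.2 160.5 139.7] world now [452.4  92.1 223.2] F [ 0.7  1.1 -0.2] op 0.5 grip 0.0 t 2.77
```

View pics/w0.png

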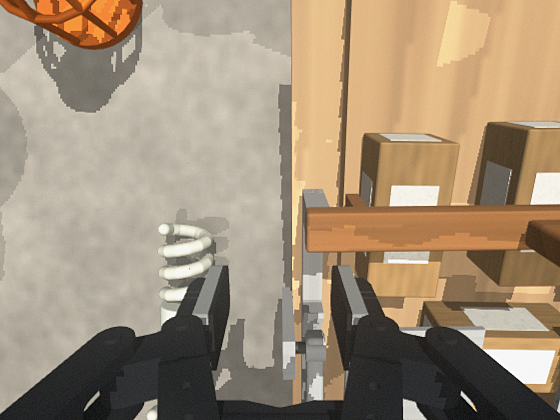

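The wrist view shows the bar's end and the rack at about (315,220), between the open fingers. It is aligned with the chute. I move above the fin next.

```bash
python3 -m inch '[[0,0,0,-1,0.15,-0.2,0.5],[0,0,0,-1,0.15,-0.2,0.5],[0,0,0,-1,0.15,0,0.5],[0,0,0,-1,0.15,0,0.5],[0,0,0,-1,0.15,0,0.5],[0,0,0,-1,0.15,0,0.5],[0,0,0,0,0,0,0.5],[0,0,0,0,0,0,0.5]]'
python3 - <<'E'
from h import *
to([-90,138,92]);snap('wrist','w1.png')
L=w2c(np.load('pics/w1.png.npy').reshape(-1,3))
m=(L[:,2]>60)&(L[:,2]<100)&(L[:,1]>120)&(L[:,1]<155)&(L[:,0]<-40)&(L[:,0]>-140)
print(m.sum());X=L[m]
for z in range(60,100,5):
    k=(X[:,2]>=z)&(X[:,2]<z+5)
    if k.sum()>5: print(z,k.sum(),np.percentile(X[k,0],[2,50,98]).round(1),np.percentile(X[k,1],[2,50,98]).round(1))
P=np.load('pics/top0.png.npy').reshape(-1,3);L=w2c(P)
m=(L[:,2]>72)&(L[:,2]<105)&(L[:,1]>120)&(L[:,1]<155)&(L[:,0]<-40)&(L[:,0]>-140);print('top',L[m].round(0)[:25].tolist())
E
```

```text
clock: 3.48
eef_pos: [481.6, -54.2, 201.9]
tcp_rot: [-3.14, -0.212, 1.616]
contact_force: [0.7, 0.6, -0.0]
opening: 0.5
grasp_force: 0.0
turn/pi [-0.0003 -0.0008 -0.0005] shift after turn /25 [-0.059  0.01   2.3  ] chute now [-88.5 138.2 149.5] world now [481.6 -54.2 201.9] F [ 0.7  0.6 -0. ] op 0.5 grip 0.0 t 3.48
1385
60 45 [-78.3 -76.3 -75.8] [133.  137.2 142.4]
65 43 [-77.6 -76.2 -75.7] [132.8 137.8 142.3]
70 50 [-77.3 -76.1 -75.7] [132.9 137.5 142.3]
75 46 [-76.8 -75.9 -75.4] [133.  137.8 142.2]
80 56 [-77.3 -75.7 -75.2] [132.7 136.8 142.1]
85 58 [-77.6 -75.5 -75.1] [132.8 137.9 142.5]
90 143 [-101.3  -76.6  -75.1] [132.8 137.4 142.4]
95 944 [-103.6  -89.9  -76. ] [132.8 137.4 141.9]
top [[-77.0, 133.0, 94.0], [-81.0, 133.0, 90.0], [-82.0, 133.0, 95.0], [-85.0, 133.0, 95.0], [-88.0, 133.0, 95.0], [-89.0, 134.0, 101.0], [-93.0, 133.0, 97.0], [-94.0, 134.0, 102.0], [-101.0, 133.0, 97.0], [-104.0, 134.0, 98.0], [-76.0, 134.0, 77.0], [-78.0, 134.0, 81.0], [-76.0, 136.0, 99.0], [-80.0, 136.0, 91.0], [-80.0, 137.0, 103.0], [-84.0, 136.0, 100.0], [-87.0, 136.0, 97.0], [-90.0, 136.0, 98.0], [-92.0, 136.0, 100.0], [-94.0, 137.0, 102.0], [-98.0, 136.0, 98.0], [-101.0, 136.0, 98.0], [-102.0, 137.0, 104.0], [-77.0, 137.0, 84.0], [-77.0, 138.0, 93.0]]
```

View pics/w1.png

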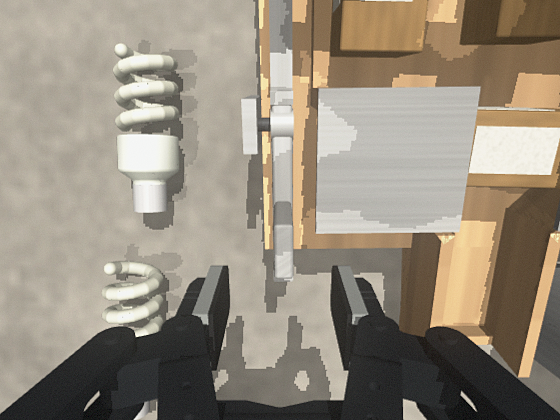

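The fin is centred at chute (-89.5, 137.5) with its top at z≈97, as expected. I descend, pinch it and swing it up.

```bash
python3 -m inch '[[0,0,0,0,0,0.7,0.5],[0,0,0,0,0,0.7,0.5],[0,0,0,0,0,0.6,0.5],[0,0,0,0,0,0.28,0.5],[0,0,0,0,0,0,1],[0,0,0,0,0,0,1],[0,0,0,0,0,0,1],[0,0,0,0,0,0,1]]' 50
python3 -m inch '[[0,-0.0318,0,0.2,0,-0.23,1],[0,-0.0318,0,0.2,0,-0.23,1],[0,-0.0318,0,0.2,0,-0.23,1],[0,-0.0318,0,0.2,0,-0.23,1],[0,-0.0318,0,0.2,0,-0.23,1],[0,-0.0318,0,0.2,0,-0.23,1],[0,-0.0318,0,0.2,0,-0.23,1],[0,-0.0318,0,0.2,0,-0.23,1]]'
python3 -m inch '[[0,0,0,0,0,0,1],[0,0,0,0,0,0,1]]'
python3 - <<'E'
from h import *
to([-90,138,150])
a=.8; print(-30-60*np.cos(a)+47*np.sin(a),45+47*np.cos(a)+60*np.sin(a))
E
```

```text
clock: 4.2
eef_pos: [482.3, -42.1, 147.3]
tcp_rot: [3.14, -0.212, 1.618]
contact_force: [3.6, 5.4, -3.1]
opening: 0.104
grasp_force: 52.7
clock: 4.87
eef_pos: [479.9, 4.4, 184.7]
tcp_rot: [3.137, 0.588, 1.616]
contact_force: [4.0, 3.8, -38.3]
opening: 0.105
grasp_force: 48.9
clock: 5.03
eef_pos: [479.8, 4.7, 184.5]
tcp_rot: [3.141, 0.585, 1.621]
contact_force: [3.4, 5.9, -16.0]
opening: 0.107
grasp_force: 51.6
turn/pi [0.0003 0.2529 0.001 ] shift after turn /25 [-2.217 -0.032 -1.19 ] chute now [-34.6 137.2 120.3] world now [479.8   4.7 184.5] F [  3.4   5.9 -16. ] op 0.107 grip 51.6 t 5.03
-38.08666628855236 120.78658079328814
```

```bash
python3 -m inch '[[0,0,0,0,0,0,0.6],[0,0,0,0,0,0,0.6],[0,0,0,0,0,0,0.6],[0,0,0,0,0,-0.7,0.6],[0,0,0,0,0,-0.8,0.6],[0,0,0,0,0,-0.8,0.6],[0,0,0,0,0,-0.5,0.8],[0,0.036,0,0,0,0,0.8]]'
python3 -m inch '[[0,0.036,0,0,0,0,1],[0,0.036,0,0,0,0,1],[0,0.036,0,0,0,0,1],[0,0.036,0,0,0,0,1],[0,0.036,0,0,0,0,1],[0,0.036,0,0,0,0,1],[0,0,0,0,0,0,1]]'
python3 - <<'E'
from h import *
to([30,0,97]);
snap('top','t1.png');L=w2c(np.load('pics/t1.png.npy').reshape(-1,3))
m=(L[:,2]>95)&(L[:,2]<140)&(L[:,1]>120)&(L[:,1]<155)&(L[:,0]<-20)&(L[:,0]>-100);print('pawl',m.sum(),np.nanmean(L[m],0))
P=np.load('pics/t1.png.npy')
w=P[160:262,390:480].reshape(-1,3);w=w[(w[:,2]>40)&(w[:,2]<60)]
print('crate',cv2.minAreaRect(w[:,:2].astype(np.float32)))
E
```

```text
clock: 5.7
eef_pos: [477.9, 42.8, 244.7]
tcp_rot: [3.141, 0.475, 1.619]
contact_force: [0.4, -0.3, -1.1]
opening: 0.204
grasp_force: 0.0
clock: 6.28
eef_pos: [477.5, 38.1, 244.4]
tcp_rot: [3.14, -0.21, 1.613]
contact_force: [0.1, -0.6, -0.7]
opening: 0.002
grasp_force: 0.0
turn/pi [ 0.0008 -0.     -0.0016] shift after turn /25 [0.774 5.518 2.996] chute now [ 10.6 137.9 171.9] world now [477.5  38.1 244.4] F [ 0.1 -0.6 -0.7] op 0.002 grip 0.0 t 6.28
pawl 0 [nan nan nan]
crate ((516.3146362304688, -364.2326354980469), (259.5443115234375, 212.63888549804688), 0.7608705759048462)<stdin>:4: RuntimeWarning: Mean of empty slice
```

```bash
python3 -m inch '[[0,0,0,0.4,0.9,0,1],[0,0,0,0.3,0.95,0,1],[0,0,0,0,0.95,0,1],[0,0,0,0,0.95,0,1],[0,0,0,0,0.95,0,1],[0,0,0,0,0.82,0,1],[0,0,0,0,0,0,1]]'
python3 - <<'E'
from h import *
to([30,0,97]);
snap('wrist','w2.png');L=w2c(np.load('pics/w2.png.npy').reshape(-1,3))
m=(L[:,2]>100)&(L[:,2]<112)&(abs(L[:,1])<40)&(L[:,0]>30)&(L[:,0]<90);print(np.percentile(L[m],[2,50,98],axis=0).round(1))
snap('side','s1.png');L=w2c(np.load('pics/s1.png.npy').reshape(-1,3))
m=(L[:,2]>60)&(L[:,2]<140)&(L[:,1]>125)&(L[:,1]<150)&(L[:,0]<20)&(L[:,0]>-120);print('pawl',m.sum(),np.percentile(L[m],[2,50,98],axis=0).round(1))
E
```

```text
clock: 6.92
eef_pos: [617.4, 65.1, 247.2]
tcp_rot: [3.14, -0.2, 1.618]
contact_force: [0.0, 0.2, -0.5]
opening: -0.005
grasp_force: 0.0
turn/pi [ 0.0005  0.0029 -0.0001] shift after turn /25 [-0.047 -0.122  2.935] chute now [ 31.2  -3.  170.4] world now [617.4  65.1 247.2] F [ 0.   0.2 -0.5] op -0.005 grip 0.0 t 6.92
[[ 54.1 -22.8 101.5]
 [ 62.3   1.  106. ]
 [ 69.1  24.2 107.5]]
pawl 163 [[-88.7 132.   75.4]
 [-70.3 138.7 104.6]
 [-40.4 143.5 132.7]]
```

View pics/s1.png

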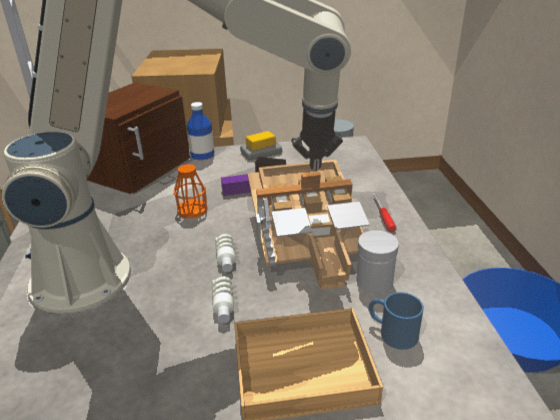

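The pawl stands up (fin at chute z 104-133, angle ~0.75). The bar handle is at x≈61.5. Next I push the bar up the slope.

```bash
python3 -m inch '[[0,0.003,0,0,-0.12,0.9,1],[0,0,0,0,0,0.9,1],[0,0,0,0,0,0.8,1],[0,0,0,0,0,0.3,1],[0,0,0,0.2,0,0,1],[0,0,0,0.2,0,0,1],[0,0,0,0.4,0,0,1],[0,0,0,0.5,0,0,1]]'
python3 -m inch '[[0,0,0,0.6,0,0,1],[0,0,0,0.6,0,0,1],[0,0,0,0.6,0,0,1],[0,0,0,0.6,0,0,1],[0,0,0,0.6,0,0,1],[0,0,0,0.6,0,0,1],[0,0,0,0.3,0,0,1],[0,0,0,0.2,0,0,1]]'
python3 -m inch '[[0,0,0,0.1,0,0,1],[0,0,0,0,0,0,1]]'
python3 - <<'E'
from h import *
to([-85,0,97]);
E
```

```text
clock: 7.68
eef_pos: [609.0, 111.2, 184.0]
tcp_rot: [-3.141, -0.212, 1.617]
contact_force: [-0.9, -3.2, -2.0]
opening: -0.003
grasp_force: 2.1
clock: 8.35
eef_pos: [604.2, 212.8, 205.7]
tcp_rot: [3.141, -0.213, 1.619]
contact_force: [-1.9, -3.4, 1.2]
opening: -0.004
grasp_force: 1.8
clock: 8.52
eef_pos: [604.7, 214.4, 205.9]
tcp_rot: [3.141, -0.214, 1.618]
contact_force: [0.0, -0.2, -0.6]
opening: -0.003
grasp_force: 0.0
turn/pi [ 0.0003 -0.0014 -0.    ] shift after turn /25 [-10.163   0.104   0.072] chute now [169.1   2.6  98.8] world now [604.7 214.4 205.9] F [ 0.  -0.2 -0.6] op -0.003 grip 0.0 t 8.52
```

```bash
python3 -m inch '[[0,0,0,-0.6,0,-0.2,0.3],[0,0,0,-0.9,0,-0.8,0.3],[0,0,0,-0.9,0,-0.8,0.3],[0,0,0,-0.9,0,-0.8,0.3],[0,0,0,-0.9,0,-0.8,0.3],[0,0,0,-0.6,0,-0.4,0.3],[0,0,0,0,0,0,0.3],[0,0,0,0,0,0,0.3]]'
cat > carts.py <<'E'
from h import *
import sys
fn=sys.argv[1];f=snap('wrist',fn);L=w2c(np.load('pics/'+fn+'.npy'))
m=((L[...,2]>41)&(L[...,2]<49.5)&(L[...,0]>-90)&(L[...,0]<215)&(abs(L[...,1])<112)).astype(np.uint8)
m=cv2.morphologyEx(m,cv2.MORPH_OPEN,np.ones((3,3)))
n,lab,st,_=cv2.connectedComponentsWithStats(m)
for i in range(1,n):
    if st[i,4]<300: continue
    q=L[lab==i]; print(st[i].tolist(),'z',np.median(q[:,2]).round(1),[np.round(k,1) for k in cv2.minAreaRect(q[:,:2].astype(np.float32))])
to([64,0,97])
E
python3 carts.py w3.png
```

```text
clock: 9.18
eef_pos: [611.2, 74.9, 273.1]
tcp_rot: [3.141, -0.214, 1.615]
contact_force: [-0.2, 0.2, -0.1]
opening: 0.697
grasp_force: 0.0
[253, 101, 66, 135, 8492] z 45.4 [array([64.8, -1.1]), array([99.9, 46.1]), np.float64(0.4)]
[358, 101, 72, 136, 8556] z 45.2 [array([ 64.1, -78.6]), array([100.1,  46.3]), np.float64(1.4)]
[134, 112, 73, 134, 8405] z 45.7 [array([57.1, 82.8]), array([ 46.7, 100.4]), np.float64(89.1)]
[246, 279, 77, 52, 3784] z 45.6 [array([-46.8,  -0.1]), array([61.5, 48.3]), np.float64(89.8)]
turn/pi [ 0.     -0.0014 -0.0007] shift after turn /25 [0.671 0.121 3.835] chute now [ 47.2   3.  192.9] world now [610.8  75.8 272.5] F [ 0.4  0.1 -0.6] op 0.705 grip 0.0 t 9.23
```

View pics/w3.png

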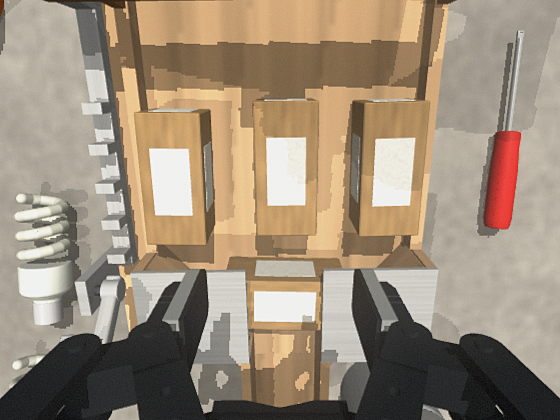

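Three cartons: (64.8,-1.1), (64.1,-78.6) and (57.1,82.8), all along the chute. The jam is at (-46.8, 0), crosswise. I pick the middle one first.

```bash
python3 -m inch '[[0,0,0,0.4,0.16,0.9,0.25],[0,0,0,0.3,0,0.9,0.25],[0,0,0,0,0,0.9,0.25],[0,0,0,0,0,0.9,0.25],[0,0,0,0,0,0.9,0.25],[0,0,0,0,0,0.8,0.25],[0,0,0,0,0,0.7,0.25],[0,0,0,0,0,0.4,0.25]]' 60
python3 -m inch '[[0,0,0,0,0,0,0.25],[0,0,0,0,0,0,1],[0,0,0,0,0,0,1],[0,0,0,0,0,0,1],[0,0,0,0,0,0,1]]' 60
python3 - <<'E'
from h import *
to([64,0,160]); 
Rv=vert(0.8); print(Rv.round(2)); to([517-60,-365-50,60],Rv,False)
E
```

```text
clock: 9.9
eef_pos: [610.5, 128.7, 117.1]
tcp_rot: [-3.137, -0.213, 1.618]
contact_force: [-0.8, -1.0, 0.3]
opening: 0.752
grasp_force: 0.0
clock: 10.32
eef_pos: [612.8, 127.4, 120.9]
tcp_rot: [3.141, -0.213, 1.617]
contact_force: [0.6, 1.1, -1.5]
opening: 0.532
grasp_force: 61.7
turn/pi [ 0.0003 -0.0012 -0.0002] shift after turn /25 [-0.082 -0.056 -5.046] chute now [66.1 -1.4 33.8] world now [612.8 127.4 120.9] F [ 0.6  1.1 -1.5] op 0.532 grip 61.7 t 10.32
[[ 1.    0.01  0.  ]
 [ 0.01 -1.   -0.  ]
 [-0.    0.   -1.  ]]
turn/pi [-0.0542 -0.0529  0.5082] shift after turn /25 [-6.534 21.609  2.436] chute now [66.1 -1.4 33.8] world now [612.8 127.4 120.9] F [ 0.6  1.1 -1.5] op 0.532 grip 61.7 t 10.32
```

```bash
cat > crate.py <<'E'
from h import *
import sys
dx,dy,z=map(float,sys.argv[1:4])
f=grab_frame('top');w=cloud(f).reshape(-1,3)
w=w[(w[:,2]>44)&(w[:,2]<56)&(w[:,0]>330)&(w[:,0]<720)&(w[:,1]<-200)&(w[:,1]>-540)]
c,s,a=cv2.minAreaRect(w[:,:2].astype(np.float32))
if s[0]<s[1]: a-=90
print('crate',c,s,a,len(w))
Rv=vert(a);t=R.from_euler('z',a,degrees=True).apply([dx,dy,0])
to([c[0]+t[0],c[1]+t[1],z],Rv,False)
E
python3 -m inch '[[0,0,0,0,0,-0.4,1],[0,0,0,0,0,-0.8,1],[0,0,0,0,0,-0.9,1],[0,0,0,0,0,-0.9,1],[0,0,0,0,0,-0.9,1],[0,0,0,0,0,-0.9,1],[0,0,0,0,0,-0.9,1],[-0.0036,-0.0035,0.0339,0,0,0,1]]'
python3 -m inch '[[-0.0036,-0.0035,0.0339,0,0,0,1],[-0.0036,-0.0035,0.0339,0,0,0,1],[-0.0036,-0.0035,0.0339,0,0,0,1],[-0.0036,-0.0035,0.0339,0,0,0,1],[-0.0036,-0.0035,0.0339,0,0,0,1],[-0.0036,-0.0035,0.0339,0,0,0,1],[-0.0036,-0.0035,0.0339,0,0,0,1]]'
python3 -m inch '[[-0.0036,-0.0035,0.0339,0,0,0,1],[-0.0036,-0.0035,0.0339,0,0,0,1],[-0.0036,-0.0035,0.0339,0,0,0,1],[-0.0036,-0.0035,0.0339,0,0,0,1],[-0.0036,-0.0035,0.0339,0,0,0,1],[-0.0036,-0.0035,0.0339,0,0,0,1],[-0.0036,-0.0035,0.0339,0,0,0,1],[0,0,0,0,0,0,1]]'
python3 crate.py -60 -42 42
```

```text
clock: 10.98
eef_pos: [616.2, 96.4, 265.1]
tcp_rot: [-3.138, -0.202, 1.511]
contact_force: [0.4, 0.1, 0.2]
opening: 0.533
grasp_force: 61.9
clock: 11.57
eef_pos: [613.6, 97.1, 260.3]
tcp_rot: [-3.096, -0.098, 0.752]
contact_force: [-0.2, -0.1, -0.9]
opening: 0.529
grasp_force: 62.0
clock: 12.23
eef_pos: [613.9, 97.4, 260.2]
tcp_rot: [-3.141, 0.001, 0.008]
contact_force: [-0.2, 0.1, -1.6]
opening: 0.527
grasp_force: 62.0
crate (552.771484375, -362.9853210449219) (332.3377685546875, 212.95547485351562) 1.3192551136016846 761
turn/pi [-0.0004  0.0001 -0.0025] shift after turn /25 [-5.268 20.036  8.721] chute now [ 65.6  -1.1 176.2] world now [613.9  97.4 260. ] F [ 0.5 -0.3 -0.6] op 0.529 grip 62.0 t 12.28
```

```bash
sed -i 's/<720/<688/' crate.py; python3 crate.py -60 -42 42
```

```text
crate (507.0990905761719, -359.20281982421875) (248.32456970214844, 331.2495422363281) -6.356956481933594 734
turn/pi [-0.0005  0.0002  0.0407] shift after turn /25 [-4.621 20.303  8.715] chute now [ 65.5  -1.  176.1] world now [613.8  97.4 259.9] F [-0.1 -0.3 -1. ] op 0.532 grip 62.0 t 12.33
```

```bash
python3 - <<'E'
s=open('crate.py').read()
a=s.index("w=cloud");b=s.index("c,s,a=")
s=s[:a]+'''P=cloud(f)
m=((P[...,2]>42)&(P[...,2]<58)&(P[...,0]>330)&(P[...,0]<720)&(P[...,1]<-180)&(P[...,1]>-560)).astype(np.uint8)
n,lab,st,_=cv2.connectedComponentsWithStats(cv2.morphologyEx(m,cv2.MORPH_CLOSE,np.ones((3,3))))
i=max(range(1,n),key=lambda k:st[k,2]*st[k,3]); w=P[(lab==i)&(m>0)]
'''+s[b:]
open('crate.py','w').write(s)
E
python3 crate.py -60 -42 42
```

```text
crate (516.40283203125, -364.5274658203125) (259.1822204589844, 212.8849639892578) 0.8611360788345337 819
turn/pi [-0.0005  0.0002  0.0006] shift after turn /25 [-6.57  20.092  8.709] chute now [ 65.4  -0.9 175.9] world now [613.7  97.3 259.7] F [ 0.2  0.6 -1.7] op 0.535 grip 62.0 t 12.38
```

```bash
python3 -m inch '[[0,0,0,-0.2,0.5,0,1],[0,0,0,-0.33,0.9,0,1],[0,0,0,-0.33,1,0,1],[0,0,0,-0.33,1,0,1],[0,0,0,-0.33,1,0,1],[0,0,0,-0.33,1,0,1],[0,0,0,-0.33,1,0,1],[0,0,0,-0.33,1,0,1]]'
python3 -m inch '[[0,0,0,-0.33,1,0,1],[0,0,0,-0.33,1,0,1],[0,0,0,-0.33,1,0,1],[0,0,0,-0.33,1,0,1],[0,0,0,-0.33,1,0,1],[0,0,0,-0.33,1,0,1],[0,0,0,-0.33,1,0,1],[0,0,0,-0.33,1,0,1]]'
python3 -m inch '[[0,0,0,-0.33,1,0.5,1],[0,0,0,-0.33,1,0.8,1],[0,0,0,-0.33,1,0.8,1],[0,0,0,-0.33,1,0.8,1],[0,0,0,-0.1,0.6,0.8,1],[0,0,0,0,0,0.5,1],[0,0,0,0,0,0,1]]'
python3 - <<'E'
from h import *
c=np.array([516.4,-364.5]);to([c[0]-59.4,c[1]-42.9,41.5],vert(.86),False)
E
```

```text
clock: 13.05
eef_pos: [552.3, -90.2, 259.3]
tcp_rot: [-3.141, 0.001, 0.015]
contact_force: [0.7, -0.1, -1.7]
opening: 0.535
grasp_force: 62.0
clock: 13.72
eef_pos: [488.8, -290.9, 259.2]
tcp_rot: [-3.141, 0.001, 0.015]
contact_force: [-0.4, -0.4, -1.4]
opening: 0.53
grasp_force: 62.0
clock: 14.3
eef_pos: [453.7, -404.2, 151.1]
tcp_rot: [-3.137, 0.005, 0.013]
contact_force: [0.3, 0.5, -1.0]
opening: 0.534
grasp_force: 42.6
turn/pi [-0.0014  0.0015 -0.0007] shift after turn /25 [0.128 0.131 4.383] chute now [-439.8  182.5  172.2] world now [ 453.7 -404.2  151.1] F [ 0.3  0.5 -1. ] op 0.534 grip 42.6 t 14.3
```

```bash
python3 -m inch '[[0,0,0,0.12,0.13,0.6,1],[0,0,0,0,0,0.8,1],[0,0,0,0,0,0.8,1],[0,0,0,0,0,0.7,1],[0,0,0,0,0,0.5,1],[0,0,0,0,0,0.3,1],[0,0,0,0,0,0.3,1],[0,0,0,0,0,0.1,1]]'
python3 -m inch '[[0,0,0,0,0,0.1,1],[0,0,0,0,0,0,1],[0,0,0,0,0,0,1]]'
python3 - <<'E'
from h import *
to([516.4-59.4,-364.5-42.9,41.5],vert(.86),False)
E
```

```text
clock: 14.97
eef_pos: [459.3, -407.5, 50.9]
tcp_rot: [-3.14, 0.001, 0.014]
contact_force: [0.6, -0.1, -1.4]
opening: 0.527
grasp_force: 66.1
clock: 15.22
eef_pos: [459.4, -408.0, 49.4]
tcp_rot: [-3.141, 0.001, 0.013]
contact_force: [-0.2, -1.5, -0.4]
opening: 0.528
grasp_force: 66.1
turn/pi [-0.0002  0.0002 -0.0005] shift after turn /25 [-0.094 -0.024  0.317] chute now [-464.9  177.1   73.6] world now [ 459.4 -408.    49.4] F [-0.2 -1.5 -0.4] op 0.528 grip 66.1 t 15.22
```

```bash
python3 -m inch '[[0,0,0,-0.05,0,0.12,1],[0,0,0,0,0,0.1,1],[0,0,0,0,0,0.06,1],[0,0,0,0,0,0,1],[0,0,0,0,0,0,1]]'; python3 -c "
from h import *
snap('top','t2.png')"
```

```text
clock: 15.63
eef_pos: [457.7, -407.7, 41.8]
tcp_rot: [-3.14, 0.001, 0.013]
contact_force: [-0.7, -0.6, -0.9]
opening: 0.531
grasp_force: 66.1
```

View pics/t2.png

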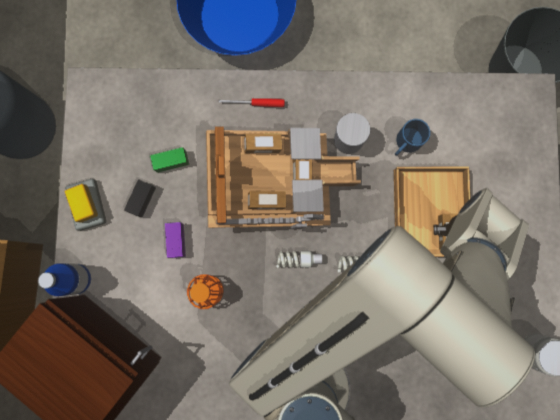

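The top view shows the bar back at column 220, the two remaining outer cartons at rows 142 and 200, and the jam at (304,170). The arm hides the placed carton, so I release and look with the wrist camera.

```bash
python3 -m inch '[[0,0,0,0,0,0,0.28],[0,0,0,0,0,0,0.28],[0,0,0,0,0,0,0.28],[0,0,0,0,0,-0.5,0.28],[0,0,0,0,0,-0.8,0.28],[0,0,0,0,0,-1,0.28],[0,0,0,0,0,-1,0.28],[0,0,0,0,0,-1,0.28]]'
python3 -m inch '[[0,0,0,0,-0.5,-1,0.28],[0,0,0,0,-1,-1,0.28],[0,0,0,0,-1,-1,0.28],[0,0,0,0,-1,-0.5,0.28],[0,0,0,0,-1,0,0.28],[0,0,0,0,-1,0,0.28]]'
cat > incrate.py <<'E'
from h import *
import sys
f=snap(sys.argv[2] if len(sys.argv)>2 else 'wrist',sys.argv[1]);P=np.load('pics/'+sys.argv[1]+'.npy')
for zr in((46,60),(62,130)):
    m=((P[...,2]>zr[0])&(P[...,2]<zr[1])&(P[...,0]>395)&(P[...,0]<690)&(P[...,1]<-255)&(P[...,1]>-520)).astype(np.uint8)
    n,lab,st,_=cv2.connectedComponentsWithStats(cv2.morphologyEx(m,cv2.MORPH_OPEN,np.ones((3,3))))
    for i in range(1,n):
        if st[i,4]>40: q=P[lab==i]; print(zr,st[i].tolist(),np.median(q[:,2]).round(1),[np.round(k,1) for k in cv2.minAreaRect(q[:,:2].astype(np.float32))])
E
python3 incrate.py w4.png
python3 - <<'E'
from h import *
to([64,-78.6,170])
E
```

```text
clock: 16.35
eef_pos: [457.9, -407.8, 151.4]
tcp_rot: [-3.141, 0.001, 0.013]
contact_force: [0.1, 0.9, -0.2]
opening: 0.721
grasp_force: 0.0
clock: 16.85
eef_pos: [456.5, -269.7, 239.4]
tcp_rot: [3.141, -0.002, 0.013]
contact_force: [-0.0, 0.8, 0.3]
opening: 0.719
grasp_force: 0.0
(46, 60) [264, 0, 10, 249, 1844] 49.4 [array([ 494.7, -261.3]), array([198.3,   6. ]), np.float64(1.1)]
(46, 60) [493, 0, 56, 252, 2200] 49.3 [array([ 495.9, -464.8]), array([201.8,   7.5]), np.float64(1.1)]
(46, 60) [409, 124, 70, 116, 6491] 51.9 [array([ 456.6, -408.4]), array([99.6, 47.1]), np.float64(1.3)]
turn/pi [ 0.0527  0.0511 -0.5087] shift after turn /25 [14.017 10.113  2.36 ] chute now [-286.4  174.2  229. ] world now [ 455.5 -265.8  238.5] F [-0.4  3.9 -0.9] op 0.719 grip 0.0 t 16.9
```

View pics/w4.png

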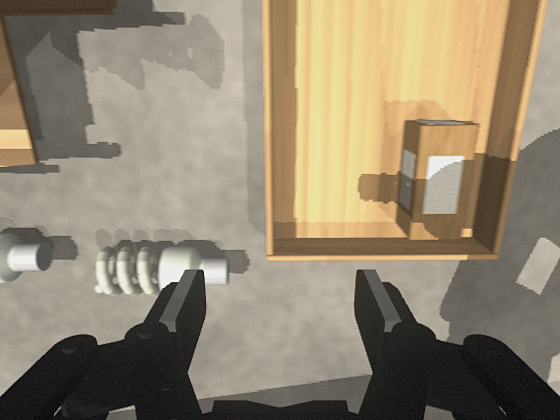

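The placed carton lies flat at (456.6,-408.4) inside the crate, visible at px (440,180). Next is the far-side carton.

```bash
python3 -m inch '[[0.0035,0.0034,-0.0339,0,0,0,0.28],[0.0035,0.0034,-0.0339,0,0,0,0.28],[0.0035,0.0034,-0.0339,0,0,0,0.28],[0.0035,0.0034,-0.0339,0,0,0,0.28],[0.0035,0.0034,-0.0339,0,0,0,0.28],[0.0035,0.0034,-0.0339,0,0,0,0.28],[0.0035,0.0034,-0.0339,0,0,0,0.28],[0.0035,0.0034,-0.0339,0,0,0,0.28]]'
python3 -m inch '[[0.0035,0.0034,-0.0339,0,0,0,0.28],[0.0035,0.0034,-0.0339,0,0,0,0.28],[0.0035,0.0034,-0.0339,0,0,0,0.28],[0.0035,0.0034,-0.0339,0,0,0,0.28],[0.0035,0.0034,-0.0339,0,0,0,0.28],[0.0035,0.0034,-0.0339,0,0,0,0.28],[0.0035,0.0034,-0.0339,0,0,0,0.28],[0,0,0,1,0.7,0,0.28]]'
python3 -m inch '[[0,0,0,1,0.7,0,0.28],[0,0,0,1,0.75,0,0.28],[0,0,0,1,0.75,0,0.28],[0,0,0,1,0.75,0,0.28],[0,0,0,1,0.75,0,0.28],[0,0,0,1,0.75,0,0.28],[0,0,0,1,0.75,0,0.28],[0,0,0,1,0.75,0,0.28]]'
python3 -m inch '[[0,0,0,1,0.75,0,0.28],[0,0,0,1,0.75,0.4,0.28],[0,0,0,1,0.75,0.7,0.28],[0,0,0,1,0.75,0.7,0.28],[0,0,0,0.6,0.3,0.6,0.28],[0,0,0,0,0,0,0.28],[0,0,0,0,0,0,0.28]]'
python3 - <<'E'
from h import *
to([64,-78.6,44])
E
```

```text
clock: 17.57
eef_pos: [456.1, -270.5, 238.0]
tcp_rot: [-3.097, -0.112, 0.869]
contact_force: [-0.1, -0.2, 0.4]
opening: 0.72
grasp_force: 0.0
clock: 18.23
eef_pos: [471.1, -247.8, 242.2]
tcp_rot: [-3.141, -0.207, 1.623]
contact_force: [0.5, -0.1, 0.2]
opening: 0.721
grasp_force: 0.0
clock: 18.9
eef_pos: [612.7, -41.4, 284.5]
tcp_rot: [3.142, -0.207, 1.618]
contact_force: [0.6, -0.3, 0.2]
opening: 0.719
grasp_force: 0.0
clock: 19.48
eef_pos: [688.2, 86.6, 247.8]
tcp_rot: [-3.139, -0.207, 1.619]
contact_force: [0.0, -0.4, 0.6]
opening: 0.717
grasp_force: 0.0
turn/pi [-0.0008  0.0007  0.0003] shift after turn /25 [0.599 0.153 4.928] chute now [ 49.  -74.8 167.2] world now [688.2  86.6 247.8] F [ 0.  -0.4  0.6] op 0.717 grip 0.0 t 19.48
```

```bash
python3 -m inch '[[0,0.0007,0,0.3,0.15,0.7,0.28],[0,0,0,0.3,0,0.9,0.28],[0,0,0,0,0,0.9,0.28],[0,0,0,0,0,0.9,0.28],[0,0,0,0,0,0.8,0.28],[0,0,0,0,0,0.5,0.28],[0,0,0,0,0,0.22,0.28],[0,0,0,0,0,0,0.28]]'
python3 -m inch '[[0,0,0,0,0,0,1],[0,0,0,0,0,0,1],[0,0,0,0,0,0,1],[0,0,0,0,0,0,1],[0,0,0,0,0,0,1]]' 60
python3 - <<'E'
from h import *
to([64,-78.6,44])
E
```

```text
clock: 20.15
eef_pos: [690.1, 125.4, 130.6]
tcp_rot: [-3.14, -0.209, 1.616]
contact_force: [0.3, -0.3, 1.2]
opening: 0.724
grasp_force: 0.0
clock: 20.57
eef_pos: [691.6, 125.7, 132.8]
tcp_rot: [3.139, -0.209, 1.617]
contact_force: [-0.2, -3.3, 7.2]
opening: 0.522
grasp_force: 63.2
turn/pi [ 0.0007  0.     -0.0002] shift after turn /25 [ 0.031 -0.059  0.103] chute now [ 63.2 -80.1  46.6] world now [691.6 125.7 132.8] F [-0.2 -3.3  7.2] op 0.522 grip 63.2 t 20.57
```

```bash
python3 -m inch '[[0,0,0,0,0,-0.4,1],[0,0,0,0,0,-0.8,1],[0,0,0,0,0,-0.9,1],[0,0,0,0,0,-0.9,1],[0,0,0,0,0,-0.9,1],[0,0,0,0,0,-0.9,1],[0,0,0,0,0,-0.9,1],[-0.0036,-0.0035,0.0339,0,0,0,1]]'
python3 -m inch '[[-0.0036,-0.0035,0.0339,0,0,0,1],[-0.0036,-0.0035,0.0339,0,0,0,1],[-0.0036,-0.0035,0.0339,0,0,0,1],[-0.0036,-0.0035,0.0339,0,0,0,1],[-0.0036,-0.0035,0.0339,0,0,0,1],[-0.0036,-0.0035,0.0339,0,0,0,1],[-0.0036,-0.0035,0.0339,0,0,0,1]]'
python3 -m inch '[[-0.0036,-0.0035,0.0339,0,0,0,1],[-0.0036,-0.0035,0.0339,0,0,0,1],[-0.0036,-0.0035,0.0339,0,0,0,1],[-0.0036,-0.0035,0.0339,0,0,0,1],[-0.0036,-0.0035,0.0339,0,0,0,1],[-0.0036,-0.0035,0.0339,0,0,0,1],[-0.0036,-0.0035,0.0339,0,0,0,1],[0,0,0,0,0,0,1]]'
python3 crate.py 60 -42 54
```

```text
clock: 21.23
eef_pos: [694.1, 95.5, 276.2]
tcp_rot: [-3.138, -0.199, 1.51]
contact_force: [0.2, -0.9, -0.8]
opening: 0.52
grasp_force: 62.3
clock: 21.82
eef_pos: [691.6, 96.4, 271.0]
tcp_rot: [-3.098, -0.095, 0.752]
contact_force: [-0.4, -0.6, -1.4]
opening: 0.525
grasp_force: 62.3
clock: 22.48
eef_pos: [691.9, 96.8, 270.8]
tcp_rot: [3.138, 0.002, 0.008]
contact_force: [0.5, -0.2, -1.8]
opening: 0.523
grasp_force: 62.3
crate (516.5867919921875, -364.20843505859375) (259.3563537597656, 212.3034210205078) 0.9653788805007935 801
turn/pi [ 0.0008  0.0004 -0.0006] shift after turn /25 [-4.923 19.997  8.666] chute now [ 63.5 -79.  187.5] world now [691.9  96.7 270.7] F [ 0.2 -0.4 -1.1] op 0.524 grip 62.2 t 22.53
```

```bash
python3 -m inch '[[0,0,0,-0.2,0.5,0,1],[0,0,0,-0.25,0.9,0,1],[0,0,0,-0.25,1,0,1],[0,0,0,-0.25,1,0,1],[0,0,0,-0.25,1,0,1],[0,0,0,-0.25,1,0,1],[0,0,0,-0.25,1,0,1],[0,0,0,-0.25,1,0,1]]'
python3 -m inch '[[0,0,0,-0.25,1,0,1],[0,0,0,-0.25,1,0,1],[0,0,0,-0.25,1,0,1],[0,0,0,-0.25,1,0,1],[0,0,0,-0.25,1,0,1],[0,0,0,-0.25,1,0,1],[0,0,0,-0.25,1,0,1],[0,0,0,-0.25,1,0,1]]'
python3 -m inch '[[0,0,0,-0.25,1,0.5,1],[0,0,0,-0.25,1,0.8,1],[0,0,0,-0.25,1,0.8,1],[0,0,0,-0.2,0.6,0.8,1],[0,0,0,0,0,0.8,1],[0,0,0,0,0,0.8,1],[0,0,0,0,0,0.5,1],[0,0,0,0,0,0,1]]'
python3 - <<'E'
from h import *
c=np.array([516.5,-364.3]);to([c[0]+60.6,c[1]-41,54],vert(.9),False)
E
```

```text
clock: 23.2
eef_pos: [644.5, -91.0, 271.1]
tcp_rot: [3.139, 0.001, 0.016]
contact_force: [0.1, -0.4, -1.2]
opening: 0.526
grasp_force: 62.2
clock: 23.87
eef_pos: [596.9, -291.5, 271.7]
tcp_rot: [3.139, 0.001, 0.016]
contact_force: [-0.1, -0.2, -0.8]
opening: 0.525
grasp_force: 62.2
clock: 24.53
eef_pos: [573.3, -379.8, 143.8]
tcp_rot: [-3.142, 0.005, 0.015]
contact_force: [-1.5, 0.3, -1.4]
opening: 0.527
grasp_force: 62.2
turn/pi [-0.      0.0016 -0.0003] shift after turn /25 [0.135 1.022 3.592] chute now [-423.    61.9  161.2] world now [ 573.3 -379.8  143.8] F [-1.5  0.3 -1.4] op 0.527 grip 62.2 t 24.53
```

```bash
python3 -m inch '[[0,0.0016,0,0.13,0.5,0.3,1],[0,0,0,0,0.5,0.6,1],[0,0,0,0,0,0.7,1],[0,0,0,0,0,0.6,1],[0,0,0,0,0,0.5,1],[0,0,0,0,0,0.4,1],[0,0,0,0,0,0.3,1],[0,0,0,0,0,0.1,1]]'
python3 -m inch '[[0,0,0,0,0,0,1],[0,0,0,0,0,0,1]]'
python3 - <<'E'
from h import *
to([516.5+60.6,-364.3-41,53.5],vert(.9),False)
E
```

```text
clock: 25.2
eef_pos: [579.1, -405.1, 58.0]
tcp_rot: [3.14, -0.003, 0.014]
contact_force: [-1.0, 0.3, -1.1]
opening: 0.521
grasp_force: 62.2
clock: 25.37
eef_pos: [579.8, -405.6, 59.7]
tcp_rot: [3.139, -0.004, 0.013]
contact_force: [0.8, -0.6, -1.5]
opening: 0.526
grasp_force: 62.2
turn/pi [ 0.001  -0.0014 -0.0007] shift after turn /25 [-0.107 -0.015  0.248] chute now [-466.    56.7   84.4] world now [ 579.8 -405.6   59.7] F [ 0.8 -0.6 -1.5] op 0.526 grip 62.2 t 25.37
```

```bash
python3 -m inch '[[0,0,0,-0.1,0,0.12,1],[0,0,0,0,0,0.08,1],[0,0,0,0,0,0.05,1],[0,0,0,0,0,0,1],[0,0,0,0,0,0,1]]'
python3 -m inch '[[0,0,0,0,0,0,0.28],[0,0,0,0,0,0,0.28],[0,0,0,0,0,0,0.28],[0,0,0,0,0,-0.5,0.28],[0,0,0,0,0,-0.8,0.28],[0,0,0,0,0,-1,0.28],[0,0,0,0,0,-1,0.28],[0,0,0,0,0,-1,0.28]]'
python3 -m inch '[[0,0,0,-0.5,-0.5,-1,0.28],[0,0,0,-0.8,-1,-1,0.28],[0,0,0,-0.8,-1,-1,0.28],[0,0,0,-0.8,-1,-0.5,0.28],[0,0,0,-0.8,-1,0,0.28],[0,0,0,-0.8,-1,0,0.28]]'
python3 incrate.py w5.png
python3 - <<'E'
from h import *
to([57,82.8,170])
E
```

```text
clock: 25.78
eef_pos: [576.9, -405.7, 53.3]
tcp_rot: [3.139, -0.004, 0.013]
contact_force: [-0.5, 0.6, 1.0]
opening: 0.524
grasp_force: 62.4
clock: 26.45
eef_pos: [576.5, -405.3, 162.5]
tcp_rot: [3.139, -0.004, 0.013]
contact_force: [0.6, 0.4, 0.4]
opening: 0.724
grasp_force: 0.0
clock: 26.95
eef_pos: [461.4, -268.3, 249.3]
tcp_rot: [3.137, -0.007, 0.013]
contact_force: [0.1, -0.3, -0.4]
opening: 0.719
grasp_force: 0.0
(46, 60) [265, 0, 10, 251, 1798] 49.3 [array([ 498.4, -261.3]), array([206.7,   6. ]), np.float64(1.1)]
(46, 60) [421, 0, 71, 104, 6229] 51.9 [array([ 566.3, -406.4]), array([76.2, 47. ]), np.float64(2.2)]
(46, 60) [486, 0, 54, 253, 2138] 49.3 [array([ 499.9, -464.9]), array([209.7,   7.9]), np.float64(1.1)]
(46, 60) [406, 130, 66, 112, 5995] 51.9 [array([ 456.2, -408.3]), array([100.4,  46.7]), np.float64(1.3)]
turn/pi [ 0.0538  0.0514 -0.5087] shift after turn /25 [13.59   3.601  2.715] chute now [-282.8  172.8  237.9] world now [ 456.8 -263.9  247.9] F [-4.3  3.6 -1.2] op 0.718 grip 0.0 t 27.0
```

```bash
python3 - <<'E'
from h import *
L=w2c(np.load('pics/w3.png.npy').reshape(-1,3))
for y in range(104,150,4):
    k=(L[:,1]>=y)&(L[:,1]<y+4)&(L[:,0]>35)&(L[:,0]<80); 
    if k.sum()>3: print(y,k.sum(),np.percentile(L[k,2],[5,50,95]).round(1))
E
python3 -m inch '[[0.0035,0.0034,-0.0339,0,0,0,0.34],[0.0035,0.0034,-0.0339,0,0,0,0.34],[0.0035,0.0034,-0.0339,0,0,0,0.34],[0.0035,0.0034,-0.0339,0,0,0,0.34],[0.0035,0.0034,-0.0339,0,0,0,0.34],[0.0035,0.0034,-0.0339,0,0,0,0.34],[0.0035,0.0034,-0.0339,0,0,0,0.34],[0.0035,0.0034,-0.0339,0,0,0,0.34]]'
python3 -m inch '[[0.0036,0.0034,-0.0339,0,0,0,0.34],[0.0036,0.0034,-0.0339,0,0,0,0.34],[0.0036,0.0034,-0.0339,0,0,0,0.34],[0.0036,0.0034,-0.0339,0,0,0,0.34],[0.0036,0.0034,-0.0339,0,0,0,0.34],[0.0036,0.0034,-0.0339,0,0,0,0.34],[0.0036,0.0034,-0.0339,0,0,0,0.34],[0,0,0,1,0.3,0,0.34]]'
python3 -m inch '[[0,0,0,1,0.3,0,0.34],[0,0,0,1,0.3,0,0.34],[0,0,0,1,0.3,0,0.34],[0,0,0,1,0.3,0,0.34],[0,0,0,1,0.3,0,0.34],[0,0,0,1,0.3,0,0.34],[0,0,0,1,0.3,0,0.34],[0,0,0,1,0.3,0.3,0.34]]'
python3 -m inch '[[0,0,0,1,0.3,0.5,0.34],[0,0,0,1,0.3,0.6,0.34],[0,0,0,1,0.3,0.6,0.34],[0,0,0,0.8,0,0.5,0.34],[0,0,0,0.2,0,0.2,0.34],[0,0,0,0,0,0,0.34],[0,0,0,0,0,0,0.34]]'
python3 - <<'E'
from h import *
to([57,82.8,44])
E
```

```text
104 90 [44.4 45.4 46.3]
112 27 [17.2 18.2 19.1]
116 208 [16.7 17.6 18.8]
124 109 [-1.3 -0.3  0.9]
128 440 [-1.3  0.5 26.5]
132 725 [-0.8 16.6 31.9]
136 270 [16.7 18.3 32.3]
140 264 [16.8 18.5 32.4]
144 138 [16.6 18.2 32.2]
clock: 27.67
eef_pos: [462.0, -269.2, 248.1]
tcp_rot: [-3.104, -0.112, 0.87]
contact_force: [0.1, -0.2, -0.3]
opening: 0.659
grasp_force: 0.0
clock: 28.33
eef_pos: [468.1, -247.0, 252.3]
tcp_rot: [3.139, -0.203, 1.624]
contact_force: [0.2, 0.2, 0.1]
opening: 0.661
grasp_force: 0.0
clock: 29.0
eef_pos: [520.0, -43.4, 287.9]
tcp_rot: [3.136, -0.203, 1.618]
contact_force: [0.4, -0.6, -0.2]
opening: 0.658
grasp_force: 0.0
clock: 29.58
eef_pos: [536.5, 66.3, 247.6]
tcp_rot: [3.139, -0.204, 1.619]
contact_force: [-0.1, -0.2, 0.2]
opening: 0.659
grasp_force: 0.0
turn/pi [0.0007 0.0018 0.0002] shift after turn /25 [ 0.832 -0.203  5.03 ] chute now [ 36.2  77.7 169.8] world now [536.5  66.3 247.6] F [-0.1 -0.2  0.2] op 0.659 grip 0.0 t 29.58
```

```bash
python3 -m inch '[[0,0.0018,0,0.5,-0.2,0.7,0.34],[0,0,0,0.33,0,0.9,0.34],[0,0,0,0,0,0.9,0.34],[0,0,0,0,0,0.5,0.34],[0,0,0,0,0,0,0.34],[0,0,0,0,0,0,0.34]]'
python3 - <<'E'
from h import *
to([57,82.8,44])
E
```

```text
clock: 30.08
eef_pos: [530.2, 101.2, 178.4]
tcp_rot: [3.14, -0.21, 1.617]
contact_force: [0.5, -0.2, 0.1]
opening: 0.661
grasp_force: 0.0
turn/pi [ 0.0007 -0.     -0.0004] shift after turn /25 [ 0.034 -0.017  2.029] chute now [56.1 82.4 94.7] world now [530.2 101.2 178.4] F [ 0.5 -0.2  0.1] op 0.661 grip 0.0 t 30.08
```

```bash
python3 -m inch '[[0,0,0,0,0,0.6,0.34],[0,0,0,0,0,0.6,0.34],[0,0,0,0,0,0.5,0.34],[0,0,0,0,0,0.3,0.34],[0,0,0,0,0,0,1],[0,0,0,0,0,0,1],[0,0,0,0,0,0,1],[0,0,0,0,0,0,1]]' 60
python3 - <<'E'
from h import *
to([57,82.8,44])
E
python3 -m inch '[[0,0,0,0,0,-0.4,1],[0,0,0,0,0,-0.8,1],[0,0,0,0,0,-0.9,1],[0,0,0,0,0,-0.9,1],[0,0,0,0,0,-0.9,1],[0,0,0,0,0,-0.9,1],[0,0,0,0,0,-0.9,1],[-0.0036,-0.0035,0.0339,0,0,0,1]]'
python3 -m inch '[[-0.0036,-0.0035,0.0339,0,0,0,1],[-0.0036,-0.0035,0.0339,0,0,0,1],[-0.0036,-0.0035,0.0339,0,0,0,1],[-0.0036,-0.0035,0.0339,0,0,0,1],[-0.0036,-0.0035,0.0339,0,0,0,1],[-0.0036,-0.0035,0.0339,0,0,0,1],[-0.0036,-0.0035,0.0339,0,0,0,1]]'
python3 -m inch '[[-0.0036,-0.0035,0.0339,0,0,0,1],[-0.0036,-0.0035,0.0339,0,0,0,1],[-0.0036,-0.0035,0.0339,0,0,0,1],[-0.0036,-0.0035,0.0339,0,0,0,1],[-0.0036,-0.0035,0.0339,0,0,0,1],[-0.0036,-0.0035,0.0339,0,0,0,1],[-0.0036,-0.0035,0.0339,0,0,0,1],[0,0,0,0,0,0,1]]'
python3 crate.py -60 42 54
```

```text
clock: 30.75
eef_pos: [530.2, 112.4, 130.0]
tcp_rot: [3.138, -0.21, 1.618]
contact_force: [0.3, -0.1, -1.2]
opening: 0.523
grasp_force: 62.4
turn/pi [ 0.0012 -0.0001 -0.0001] shift after turn /25 [-0.003 -0.038  0.043] chute now [57.1 81.9 45.1] world now [530.2 112.4 130. ] F [ 0.3 -0.1 -1.2] op 0.523 grip 62.4 t 30.75
clock: 31.42
eef_pos: [532.9, 82.1, 274.0]
tcp_rot: [-3.141, -0.199, 1.511]
contact_force: [1.2, -0.0, -1.3]
opening: 0.524
grasp_force: 62.6
clock: 32.0
eef_pos: [530.5, 82.7, 269.6]
tcp_rot: [-3.1, -0.098, 0.752]
contact_force: [0.1, -0.4, -1.6]
opening: 0.523
grasp_force: 62.5
clock: 32.67
eef_pos: [530.8, 83.1, 269.5]
tcp_rot: [3.139, -0.002, 0.008]
contact_force: [0.0, 0.3, -1.2]
opening: 0.526
grasp_force: 62.5
crate (516.665283203125, -364.6564025878906) (259.20916748046875, 212.9197235107422) 1.048569679260254 813
turn/pi [ 0.0007 -0.0008 -0.0011] shift after turn /25 [-3.292 16.214  8.613] chute now [ 57.3  82.6 187.4] world now [530.8  83.  269.3] F [ 0.5 -0.4 -1.2] op 0.525 grip 62.5 t 32.72
```

```bash
python3 -m inch '[[0,0,0,-0.2,0.6,0,1],[0,0,0,-0.2,0.9,0,1],[0,0,0,-0.2,1,0,1],[0,0,0,-0.2,1,0,1],[0,0,0,-0.2,1,0,1],[0,0,0,-0.2,1,0,1],[0,0,0,-0.2,1,0,1],[0,0,0,-0.2,1,0,1]]'
python3 -m inch '[[0,0,0,-0.2,1,0,1],[0,0,0,-0.2,1,0,1],[0,0,0,-0.2,1,0,1],[0,0,0,-0.2,1,0,1],[0,0,0,-0.2,1,0,1],[0,0,0,-0.2,1,0.3,1],[0,0,0,-0.2,1,0.6,1],[0,0,0,-0.2,0.7,0.8,1]]'
python3 -m inch '[[0,0,0,0,0,0.8,1],[0,0,0,0,0,0.8,1],[0,0,0,0,0,0.8,1],[0,0,0,0,0,0.6,1],[0,0,0,0,0,0.3,1],[0,0,0,0,0,0,1],[0,0,0,0,0,0,1]]'
python3 - <<'E'
from h import *
c=np.array([516.6,-364.5]);to([c[0]-60.6,c[1]+41,52.5],vert(.95),False)
E
```

```text
clock: 33.38
eef_pos: [492.5, -106.3, 269.5]
tcp_rot: [3.139, -0.003, 0.017]
contact_force: [-0.4, -0.4, -2.2]
opening: 0.524
grasp_force: 62.5
clock: 34.05
eef_pos: [456.1, -300.8, 228.2]
tcp_rot: [3.137, -0.005, 0.017]
contact_force: [0.9, -0.3, -1.7]
opening: 0.525
grasp_force: 62.6
clock: 34.63
eef_pos: [455.9, -298.5, 144.7]
tcp_rot: [3.139, -0.002, 0.015]
contact_force: [0.9, -0.5, -0.3]
opening: 0.526
grasp_force: 62.6
turn/pi [ 0.0008 -0.0006 -0.0006] shift after turn /25 [-0.014  1.001  3.689] chute now [-337.9  175.4  144.1] world now [ 455.9 -298.5  144.7] F [ 0.9 -0.5 -0.3] op 0.526 grip 62.6 t 34.63
```

```bash
python3 -m inch '[[0,0,0,0,0.5,0.2,1],[0,0,0,0,0.5,0.5,1],[0,0,0,0,0,0.6,1],[0,0,0,0,0,0.6,1],[0,0,0,0,0,0.6,1],[0,0,0,0,0,0.5,1],[0,0,0,0,0,0.3,1],[0,0,0,0,0,0.1,1]]'
python3 -m inch '[[0,0,0,0,0,0.1,1],[0,0,0,0,0,0,1],[0,0,0,0,0,0,1]]'
python3 - <<'E'
from h import *
to([516.6-60.6,-364.5+41,52.5],vert(.95),False)
E
```

```text
clock: 35.3
eef_pos: [456.1, -323.6, 58.5]
tcp_rot: [3.14, -0.001, 0.013]
contact_force: [-0.7, -0.2, -1.2]
opening: 0.526
grasp_force: 62.6
clock: 35.55
eef_pos: [456.7, -323.8, 57.3]
tcp_rot: [3.139, -0.002, 0.013]
contact_force: [0.1, -0.6, -1.3]
opening: 0.524
grasp_force: 62.6
turn/pi [ 0.0009 -0.0008 -0.001 ] shift after turn /25 [-0.028 -0.011  0.193] chute now [-380.8  175.8   63.9] world now [ 456.7 -323.8   57.3] F [ 0.1 -0.6 -1.3] op 0.524 grip 62.6 t 35.55
```

```bash
python3 -m inch '[[0,0,0,0,0,0.1,1],[0,0,0,0,0,0.08,1],[0,0,0,0,0,0,1],[0,0,0,0,0,0,0.28],[0,0,0,0,0,0,0.28],[0,0,0,0,0,0,0.28],[0,0,0,0,0,-0.5,0.28],[0,0,0,0,0,-0.8,0.28]]'
python3 -m inch '[[0,0,0,0,0,-1,0.28],[0,0,0,0,0,-1,0.28],[0,0,0,0,0,-1,0.28],[0,0,0,0,0,-1,0.28],[0,0,0,0,0,-1,0.28],[0,0,0,0,-1,-1,0.28],[0,0,0,0,-1,-0.5,0.28],[0,0,0,0,-1,0,0.28]]'
python3 incrate.py w6.png
python3 -m inch '[[0.0035,0.0034,-0.0339,0,0,0,0.3],[0.0035,0.0034,-0.0339,0,0,0,0.3],[0.0035,0.0034,-0.0339,0,0,0,0.3],[0.0035,0.0034,-0.0339,0,0,0,0.3],[0.0035,0.0034,-0.0339,0,0,0,0.3],[0.0035,0.0034,-0.0339,0,0,0,0.3],[0.0035,0.0034,-0.0339,0,0,0,0.3],[0.0035,0.0034,-0.0339,0,0,0,0.3]]'
python3 -m inch '[[0.0036,0.0034,-0.0339,0,0,0,0.3],[0.0036,0.0034,-0.0339,0,0,0,0.3],[0.0036,0.0034,-0.0339,0,0,0,0.3],[0.0036,0.0034,-0.0339,0,0,0,0.3],[0.0036,0.0034,-0.0339,0,0,0,0.3],[0.0036,0.0034,-0.0339,0,0,0,0.3],[0.0036,0.0034,-0.0339,0,0,0,0.3],[0,0,0,0,0,0,0.3]]'
python3 - <<'E'
from h import *
to([-92,0,180])
E
```

```text
clock: 36.22
eef_pos: [455.2, -322.7, 84.2]
tcp_rot: [3.141, 0.001, 0.013]
contact_force: [-0.2, 0.1, -0.0]
opening: 0.72
grasp_force: 0.0
clock: 36.88
eef_pos: [456.2, -248.2, 251.4]
tcp_rot: [3.136, -0.007, 0.012]
contact_force: [0.4, -0.1, 0.1]
opening: 0.72
grasp_force: 0.0
(46, 60) [290, 0, 9, 245, 1770] 49.4 [array([ 496.2, -261.3]), array([202.1,   6.1]), np.float64(1.1)]
(46, 60) [445, 0, 72, 98, 5848] 51.9 [array([ 564.1, -406.5]), array([71.7, 47.1]), np.float64(2.3)]
(46, 60) [508, 0, 52, 247, 2082] 49.2 [array([ 497.5, -464.6]), array([205.1,   8. ]), np.float64(0.9)]
(46, 60) [335, 122, 62, 112, 5946] 51.9 [array([ 457.1, -323.9]), array([46.2, 99.6]), np.float64(89.9)]
(46, 60) [427, 124, 69, 112, 6056] 51.9 [array([ 456.3, -408. ]), array([100.1,  46.7]), np.float64(1.4)]
clock: 37.6
eef_pos: [454.8, -248.1, 247.9]
tcp_rot: [-3.101, -0.111, 0.87]
contact_force: [-0.7, -0.4, -0.3]
opening: 0.701
grasp_force: 0.0
clock: 38.27
eef_pos: [455.1, -248.3, 247.7]
tcp_rot: [3.141, -0.205, 1.622]
contact_force: [0.1, -0.7, 0.3]
opening: 0.698
grasp_force: 0.0
turn/pi [0.     0.0015 0.0013] shift after turn /25 [7.019 6.955 2.176] chute now [-267.5  173.9  234.4] world now [ 455.1 -248.3  247.7] F [ 0.1 -0.7  0.3] op 0.698 grip 0.0 t 38.27
```

```bash
python3 -m inch '[[0,0.0015,0.0013,0.8,0.8,0,1],[0,0,0,0.9,0.9,0,1],[0,0,0,0.9,0.9,0.2,1],[0,0,0,0.9,0.9,0.4,1],[0,0,0,0.9,0.9,0.5,1],[0,0,0,0.9,0.9,0.5,1],[0,0,0,0.9,0.9,0.5,1],[0,0,0,0.8,0.8,0,1]]'
python3 -m inch '[[0,0,0,0,0,0,1],[0,0,0,0,0,0,1]]'
python3 carts.py w7.png
python3 -c "
from h import *
to([-88,0,32])"
```

```text
clock: 38.93
eef_pos: [621.8, -56.4, 230.3]
tcp_rot: [-3.137, -0.21, 1.609]
contact_force: [-0.3, -1.2, -0.1]
opening: 0.003
grasp_force: 0.0
clock: 39.1
eef_pos: [622.5, -57.5, 232.2]
tcp_rot: [-3.141, -0.209, 1.613]
contact_force: [-0.2, 0.2, -0.8]
opening: -0.002
grasp_force: 0.0
[231, 113, 92, 68, 6065] z 45.5 [array([-54.5,   0. ]), array([61.6, 45.9]), np.float64(89.8)]
turn/pi [-0.      0.0002 -0.0019] shift after turn /25 [ 6.275 -0.064  3.373] chute now [-92.9  -1.6 181.3] world now [621.8 -58.5 232.1] F [-0.  -0.9  0.4] op 0.001 grip 0.0 t 39.15
turn/pi [-0.      0.0002 -0.0019] shift after turn /25 [ 0.195 -0.064  5.973] chute now [-92.9  -1.6 181.3] world now [621.8 -58.5 232.1] F [-0.  -0.9  0.4] op 0.001 grip 0.0 t 39.15
```

View pics/w7.png

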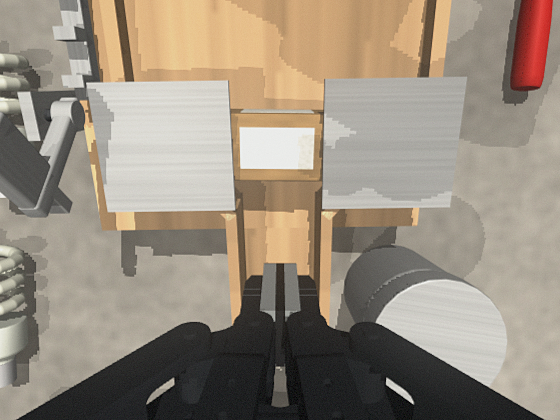

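The jam is crosswise in the slot at px (277,147), chute (-54.5, 0), down-slope face at -77.5. I insert the closed fingers down-slope of it and push.

```bash
python3 -m inch '[[0,0,-0.0019,-0.14,-0.06,0.7,1],[0,0,0,0,0,0.9,1],[0,0,0,0,0,0.9,1],[0,0,0,0,0,0.9,1],[0,0,0,0,0,0.9,1],[0,0,0,0,0,0.8,1],[0,0,0,0,0,0.5,1],[0,0,0,0,0,0.13,1]]'
python3 -m inch '[[0,0,0,0,0,0,1],[0,0,0,0.1,0,0,1],[0,0,0,0.1,0,0,1],[0,0,0,0.1,0,0,1],[0,0,0,0.1,0,0,1],[0,0,0,0.1,0,0,1],[0,0,0,0.1,0,0,1],[0,0,0,0.1,0,0,1]]'
python3 -c "
from h import *
to([-88,0,38])"
```

```text
clock: 39.82
eef_pos: [617.4, -32.9, 89.3]
tcp_rot: [-3.138, -0.21, 1.617]
contact_force: [0.1, 0.5, 0.6]
opening: 0.006
grasp_force: 0.0
clock: 40.48
eef_pos: [618.7, -15.1, 95.0]
tcp_rot: [3.141, -0.209, 1.619]
contact_force: [-0.2, -0.4, 0.8]
opening: -0.005
grasp_force: 0.8
turn/pi [0.0002 0.0001 0.0004] shift after turn /25 [-0.364 -0.023  0.009] chute now [-78.9  -0.6  38.2] world now [618.7 -15.1  95. ] F [-0.2 -0.4  0.8] op -0.005 grip 0.8 t 40.48
```

```bash
python3 -m inch '[[0,0,0,0.2,0,0,1],[0,0,0,0.25,0,0,1],[0,0,0,0.25,0,0,1],[0,0,0,0.25,0,0,1],[0,0,0,0.25,0,0,1],[0,0,0,0.25,0,0,1],[0,0,0,0.25,0,0,1],[0,0,0,0.25,0,0,1]]'
python3 -m inch '[[0,0,0,0.25,0,0,1],[0,0,0,0.25,0,0,1],[0,0,0,0.25,0,0,1],[0,0,0,0.2,0,0,1],[0,0,0,0.15,0,0,1],[0,0,0,0.1,0,0,1],[0,0,0,0,0,0,1]]'
python3 -m inch '[[0,0,0,-0.5,0,0,1],[0,0,0,-0.2,0,-0.6,0.3],[0,0,0,0,0,-0.9,0.3],[0,0,0,0,0,-0.9,0.3],[0,0,0,0,0,-0.9,0.3],[0,0,0,0,0,-0.9,0.3],[0,0,0,0,0,-0.9,0.3],[0,0,0,0,0,0,0.3]]'
python3 carts.py w8.png
```

```text
clock: 41.15
eef_pos: [616.1, 33.0, 104.9]
tcp_rot: [3.141, -0.209, 1.619]
contact_force: [0.8, -1.1, 0.7]
opening: 0.001
grasp_force: 0.7
clock: 41.73
eef_pos: [614.7, 62.2, 111.1]
tcp_rot: [3.141, -0.21, 1.619]
contact_force: [0.8, 0.6, -0.6]
opening: -0.0
grasp_force: 0.0
clock: 42.4
eef_pos: [619.0, 16.2, 236.4]
tcp_rot: [3.135, -0.208, 1.619]
contact_force: [0.6, -0.0, 1.4]
opening: 0.699
grasp_force: 0.0
[194, 90, 160, 73, 11338] z 45.4 [array([33.3,  1.7]), array([ 45.7, 100.2]), np.float64(0.1)]
turn/pi [0.0015 0.0002 0.0003] shift after turn /25 [ 3.317 -0.061  2.833] chute now [-18.9  -1.5 167.8] world now [618.2  16.6 234.3] F [-0.3 -0.9  0.3] op 0.703 grip 0.0 t 42.45
```

Jam is pushed to (33.3, 1.7), down-slope face at x≈10, clear of the lips at -10. I turn 90° and grasp it across its width.

```bash
python3 -m inch '[[0,0,0.0357,0.5,0,0,0.3],[0,0,0.0357,0,0,0,0.3],[0,0,0.0357,0,0,0,0.3],[0,0,0.0357,0,0,0,0.3],[0,0,0.0357,0,0,0,0.3],[0,0,0.0357,0,0,0,0.3],[0,0,0.0357,0,0,0,0.3],[0,0,0.0357,0,0,0,0.3]]'
python3 -m inch '[[0,0,0.0357,0,0,0,0.32],[0,0,0.0357,0,0,0,0.32],[0,0,0.0357,0,0,0,0.32],[0,0,0.0357,0,0,0,0.32],[0,0,0.0357,0,0,0,0.32],[0,0,0.0357,0,0,0,0.32],[0,0,0,0,0,0,0.32],[0,0,0,0,0,0,0.32]]'
cat >> h.py <<'E'
TQ=TC@R.from_euler('z',90,degrees=True).as_matrix()
E
python3 -c "
from h import *
to([33.3,1.7,38],TQ)"
```

```text
clock: 43.12
eef_pos: [615.5, 29.8, 233.0]
tcp_rot: [-2.975, -0.128, 0.705]
contact_force: [0.0, -0.7, -1.3]
opening: 0.702
grasp_force: 0.0
clock: 43.78
eef_pos: [615.7, 29.9, 233.5]
tcp_rot: [-2.932, 0.0, 0.052]
contact_force: [-0.3, 0.3, -0.3]
opening: 0.674
grasp_force: 0.0
turn/pi [0.     0.0005 0.0015] shift after turn /25 [-0.055 -1.57   5.051] chute now [ -6.    0.3 164.3] world now [615.7  29.9 233.5] F [-0.3  0.3 -0.3] op 0.674 grip 0.0 t 43.78
```

```bash
python3 -m inch '[[0,0,0.0015,-0.05,-0.6,0.3,0.32],[0,0,0,0,-0.6,0.8,0.32],[0,0,0,0,-0.37,0.8,0.32],[0,0,0,0,0,0.8,0.32],[0,0,0,0,0,0.3,0.32],[0,0,0,0,0,0,0.32],[0,0,0,0,0,0,0.32]]'
python3 -c "
from h import *
to([33.3,1.7,38],TQ)"
```

```text
clock: 44.37
eef_pos: [612.4, 83.8, 169.4]
tcp_rot: [-2.932, 0.001, 0.046]
contact_force: [0.5, -1.2, 0.1]
opening: 0.679
grasp_force: 0.0
turn/pi [ 0.0001  0.0002 -0.0005] shift after turn /25 [-0.027  0.01   2.092] chute now [33.5  1.  90.3] world now [612.4  83.8 169.4] F [ 0.5 -1.2  0.1] op 0.679 grip 0.0 t 44.37
```

```bash
python3 -m inch '[[0,0,0,0,0,0.6,0.32],[0,0,0,0,0,0.6,0.32],[0,0,0,0,0,0.5,0.32],[0,0,0,0,0,0.38,0.32],[0,0,0,0,0,0,0.32],[0,0,0,0,0,0,1],[0,0,0,0,0,0,1],[0,0,0,0,0,0,1]]' 60
python3 -m inch '[[0,0,0,0,0,0,1],[0,0,0,0,0,0,1]]'
python3 -c "
from h import *
to([33.3,1.7,160],TQ)"
```

```text
clock: 45.03
eef_pos: [612.6, 94.8, 119.5]
tcp_rot: [-2.932, -0.001, 0.044]
contact_force: [-0.9, -0.4, -0.6]
opening: 0.523
grasp_force: 61.8
clock: 45.2
eef_pos: [612.3, 94.9, 119.1]
tcp_rot: [-2.932, -0.0, 0.044]
contact_force: [0.5, -1.0, 0.1]
opening: 0.528
grasp_force: 62.0
turn/pi [ 0.     -0.0003 -0.0009] shift after turn /25 [-0.041  0.024 -4.846] chute now [33.9  0.7 38.9] world now [612.3  94.9 119.1] F [ 0.5 -1.   0.1] op 0.528 grip 62.0 t 45.2
```

```bash
python3 -m inch '[[0,0,0,0,0,-0.4,1],[0,0,0,0,0,-0.8,1],[0,0,0,0,0,-0.9,1],[0,0,0,0,0,-0.9,1],[0,0,0,0,0,-0.9,1],[0,0,0,0,0,-0.9,1],[0,0,0,0,0,-0.9,1],[0,0,0,0,0,0,1]]'
python3 crate.py 60 42 48
```

```text
clock: 45.87
eef_pos: [615.6, 64.6, 263.7]
tcp_rot: [-2.933, -0.007, 0.044]
contact_force: [1.4, 0.0, 0.0]
opening: 0.528
grasp_force: 62.0
crate (516.5965576171875, -364.6631164550781) (259.34588623046875, 213.0203094482422) 0.9105101823806763 806
turn/pi [-0.0665 -0.0006  0.009 ] shift after turn /25 [-1.799 15.438  8.532] chute now [ 34.   -0.4 184.2] world now [614.8  64.9 261.3] F [ 0.1  0.7 -1.5] op 0.526 grip 62.0 t 45.92
```

```bash
python3 -m inch '[[-0.033,0,0.0045,0,0,0,1],[-0.0335,0,0.0045,0,0,0,1],[0,0,0,-0.1,0.6,0,1],[0,0,0,-0.12,0.9,0,1],[0,0,0,-0.12,1,0,1],[0,0,0,-0.12,1,0,1],[0,0,0,-0.12,1,0,1],[0,0,0,-0.12,1,0,1]]'
python3 -m inch '[[0,0,0,-0.12,1,0,1],[0,0,0,-0.12,1,0,1],[0,0,0,-0.12,1,0,1],[0,0,0,-0.12,1,0,1],[0,0,0,-0.12,1,0,1],[0,0,0,-0.12,1,0,1],[0,0,0,-0.12,1,0.2,1],[0,0,0,-0.1,1,0.4,1]]'
python3 -m inch '[[0,0,0,0,1,0.6,1],[0,0,0,0,0.5,0.8,1],[0,0,0,0,0.3,0.8,1],[0,0,0,0,0,0.8,1],[0,0,0,0,0,0.5,1],[0,0,0,0,0,0,1],[0,0,0,0,0,0,1]]'
python3 - <<'E'
from h import *
c=np.array([516.6,-364.6]);to([c[0]+59.4,c[1]+43,47.2],vert(.95),False)
E
```

```text
clock: 46.58
eef_pos: [597.0, -73.5, 257.0]
tcp_rot: [-3.14, 0.005, 0.017]
contact_force: [0.7, 0.1, -0.9]
opening: 0.53
grasp_force: 62.1
clock: 47.25
eef_pos: [577.3, -274.2, 243.1]
tcp_rot: [-3.141, 0.003, 0.016]
contact_force: [0.2, -0.0, -0.7]
opening: 0.534
grasp_force: 62.1
clock: 47.83
eef_pos: [577.6, -317.2, 154.8]
tcp_rot: [-3.14, 0.005, 0.016]
contact_force: [0.9, -0.1, -0.8]
opening: 0.527
grasp_force: 62.1
turn/pi [-0.0006  0.0016 -0.0001] shift after turn /25 [-0.065  0.173  4.304] chute now [-359.8   54.8  159. ] world now [ 577.6 -317.2  154.8] F [ 0.9 -0.1 -0.8] op 0.527 grip 62.1 t 47.83
```

```bash
python3 -m inch '[[0,0.0016,0,-0.07,0.17,0.3,1],[0,0,0,0,0,0.6,1],[0,0,0,0,0,0.8,1],[0,0,0,0,0,0.8,1],[0,0,0,0,0,0.7,1],[0,0,0,0,0,0.5,1],[0,0,0,0,0,0.3,1],[0,0,0,0,0,0.1,1]]'
python3 -m inch '[[0,0,0,0,0,0,1],[0,0,0,0,0,0,1]]'
python3 - <<'E'
from h import *
to([516.6+59.4,-364.6+43,47.2],vert(.95),False)
E
```

```text
clock: 48.5
eef_pos: [576.5, -321.8, 52.4]
tcp_rot: [-3.141, -0.001, 0.016]
contact_force: [-0.4, -1.0, -0.7]
opening: 0.53
grasp_force: 62.1
clock: 48.67
eef_pos: [577.2, -322.3, 54.0]
tcp_rot: [3.141, -0.003, 0.016]
contact_force: [0.6, -0.2, -0.5]
opening: 0.526
grasp_force: 62.1
turn/pi [ 0.0001 -0.0009 -0.0001] shift after turn /25 [-0.049 -0.028  0.271] chute now [-385.6   55.3   61.4] world now [ 577.2 -322.3   54. ] F [ 0.6 -0.2 -0.5] op 0.526 grip 62.1 t 48.67
```

```bash
python3 -m inch '[[0,0,0,-0.05,0,0.15,1],[0,0,0,0,0,0.1,1],[0,0,0,0,0,0.02,1],[0,0,0,0,0,0,1],[0,0,0,0,0,0,0.28],[0,0,0,0,0,0,0.28],[0,0,0,0,0,0,0.28],[0,0,0,0,0,-0.5,0.28]]'
python3 -m inch '[[0,0,0,0,0,-1,0.28],[0,0,0,0,0,-1,0.28],[0,0,0,0,0,-1,0.28],[0,0,0,0,0,-1,0.28],[0,0,0,-0.8,-0.8,-1,0.28],[0,0,0,-0.8,-0.8,-1,0.28],[0,0,0,-0.8,-0.8,-1,0.28],[0,0,0,-0.8,-0.8,-1,0.28]]'
python3 -m inch '[[0,0,0,-0.5,-0.5,0,0.5],[0,0,0,0,0,0,1],[0,0,0,0,0,0,1]]'
python3 incrate.py w9.png
python3 -c "
from h import *
to([216,0,180])"
```

```text
clock: 49.33
eef_pos: [574.1, -321.2, 57.2]
tcp_rot: [-3.139, 0.001, 0.016]
contact_force: [-0.8, -0.5, 0.0]
opening: 0.717
grasp_force: 0.0
clock: 50.0
eef_pos: [492.6, -242.5, 260.6]
tcp_rot: [-3.142, -0.002, 0.016]
contact_force: [1.2, -0.8, 0.4]
opening: 0.717
grasp_force: 0.0
clock: 50.25
eef_pos: [481.1, -230.9, 260.0]
tcp_rot: [3.141, -0.004, 0.017]
contact_force: [0.7, 0.4, -0.6]
opening: 0.305
grasp_force: 0.0
(46, 60) [308, 0, 14, 264, 1836] 49.4 [array([ 509.5, -261.1]), array([227.3,   6.2]), np.float64(1.1)]
(46, 60) [360, 0, 68, 130, 7405] 51.8 [array([ 574.5, -322.3]), array([99.2, 46.6]), np.float64(0.8)]
(46, 60) [458, 0, 76, 128, 7462] 51.8 [array([ 577.1, -405.9]), array([98. , 47.1]), np.float64(2.2)]
(46, 60) [516, 67, 44, 201, 1533] 49.3 [array([ 486.4, -465.1]), array([182.6,   7.7]), np.float64(1.2)]
(46, 60) [350, 149, 62, 106, 5342] 51.9 [array([ 456.9, -323.9]), array([ 46.4, 100.5]), np.float64(89.6)]
(46, 60) [439, 152, 68, 105, 5496] 51.9 [array([ 456.3, -408. ]), array([100.5,  46.9]), np.float64(1.2)]
turn/pi [ 0.0542  0.0512 -0.5076] shift after turn /25 [18.626  5.866  2.501] chute now [-249.6  146.6  242.5] world now [ 481.5 -231.3  259.4] F [-0.3 -0.2  0. ] op 0.213 grip 0.0 t 50.3
```

View pics/w9.png

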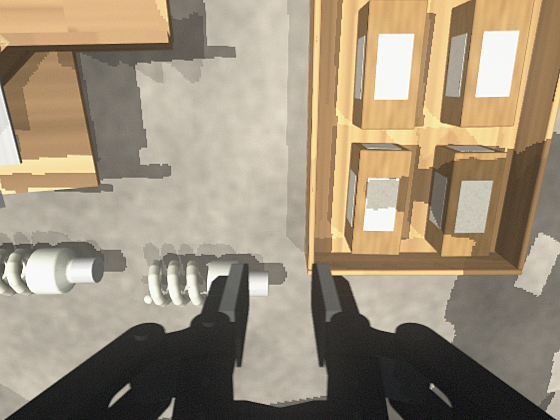

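All four cartons lie flat in the crate in a 2x2 layout at px (385,70), (485,65), (380,200) and (465,205). Now the bar goes back down.

```bash
python3 -m inch '[[0.0036,0.0034,-0.0339,0,0,0,1],[0.0036,0.0034,-0.0339,0,0,0,1],[0.0036,0.0034,-0.0339,0,0,0,1],[0.0036,0.0034,-0.0339,0,0,0,1],[0.0036,0.0034,-0.0339,0,0,0,1],[0.0036,0.0034,-0.0339,0,0,0,1],[0.0036,0.0034,-0.0339,0,0,0,1],[0.0036,0.0034,-0.0339,0,0,0,1]]'
python3 -m inch '[[0.0036,0.0034,-0.0339,0,0,0,1],[0.0036,0.0034,-0.0339,0,0,0,1],[0.0036,0.0034,-0.0339,0,0,0,1],[0.0036,0.0034,-0.0339,0,0,0,1],[0.0036,0.0034,-0.0339,0,0,0,1],[0.0036,0.0034,-0.0339,0,0,0,1],[0.0036,0.0034,-0.0339,0,0,0,1],[0,0,0,1,0.3,0,1]]'
python3 -m inch '[[0,0,0,1,0.35,0,1],[0,0,0,1,0.35,0,1],[0,0,0,1,0.35,0,1],[0,0,0,1,0.35,0,1],[0,0,0,1,0.35,0,1],[0,0,0,1,0.35,0,1],[0,0,0,1,0.35,0,1],[0,0,0,1,0.35,0,1]]'
python3 -m inch '[[0,0,0,1,0.35,0,1],[0,0,0,1,0.35,0.2,1],[0,0,0,1,0.35,0.4,1],[0,0,0,1,0.35,0.4,1],[0,0,0,1,0.35,0.4,1],[0,0,0,1,0.35,0.4,1],[0,0,0,1,0.3,0.4,1],[0,0,0,1,0,0.3,1]]'
python3 -m inch '[[0,0,0,0.6,0,0,1],[0,0,0,0,0,0,1],[0,0,0,0,0,0,1]]'
python3 -c "
from h import *
to([216,0,98])
snap('side','s2.png');snap('top','t3.png')
for n in('s2','t3'):
    L=w2c(np.load('pics/%s.png.npy'%n).reshape(-1,3))
    m=(L[:,2]>80)&(L[:,2]<108)&(abs(L[:,1])<26)&(L[:,0]>150)&(L[:,0]<204);print(m.sum(),np.percentile(L[m],[3,50,97],axis=0).round(1) if m.sum() else '')
"
```

```text
clock: 50.97
eef_pos: [481.6, -231.9, 257.8]
tcp_rot: [-3.096, -0.114, 0.871]
contact_force: [0.8, -0.1, 0.4]
opening: -0.0
grasp_force: 0.0
clock: 51.63
eef_pos: [487.6, -209.6, 262.0]
tcp_rot: [-3.14, -0.209, 1.625]
contact_force: [-0.2, 0.7, 0.1]
opening: -0.0
grasp_force: 0.0
clock: 52.3
eef_pos: [548.8, -6.7, 304.8]
tcp_rot: [-3.14, -0.209, 1.619]
contact_force: [0.4, 0.2, 0.6]
opening: 0.001
grasp_force: 0.0
clock: 52.97
eef_pos: [599.1, 205.1, 284.0]
tcp_rot: [-3.14, -0.209, 1.619]
contact_force: [-0.3, -0.8, -0.1]
opening: -0.002
grasp_force: 0.0
clock: 53.22
eef_pos: [596.9, 218.6, 288.6]
tcp_rot: [-3.14, -0.209, 1.621]
contact_force: [0.4, -0.2, 0.5]
opening: -0.0
grasp_force: 0.0
turn/pi [-0.0006  0.0002  0.0011] shift after turn /25 [1.009 0.407 3.232] chute now [190.8  10.2 178.8] world now [596.9 218.6 288.6] F [ 0.4 -0.2  0.5] op -0.0 grip 0.0 t 53.22
170 [[176.  -20.9  81.1]
 [180.8   1.7  97.3]
 [192.9  24.3 107.2]]
0
```

```bash
python3 -m inch '[[0,0,0,0.5,0.2,0,1],[0,0,0,0.5,0.2,0,1],[0,0,0,0,0,0.6,1],[0,0,0,0,0,0.8,1],[0,0,0,0,0,0.8,1],[0,0,0,0,0,0.7,1],[0,0,0,0,0,0.3,1],[0,0,0,0,0,0,1]]'
python3 -c "
from h import *
to([72,0,98])"
```

```text
clock: 53.98
eef_pos: [603.8, 260.4, 214.2]
tcp_rot: [-3.138, -0.209, 1.62]
contact_force: [-0.5, -0.3, -0.9]
opening: 0.006
grasp_force: 0.0
turn/pi [-0.0012  0.0002  0.0006] shift after turn /25 [-5.751  0.053 -0.023] chute now [215.8   1.3  97.4] world now [603.8 260.4 214.2] F [-0.5 -0.3 -0.9] op 0.006 grip 0.0 t 53.98
```

```bash
python3 -m inch '[[0,0,0,-0.2,0,0,1],[0,0,0,-0.3,0,0,1],[0,0,0,-0.5,0,0,1],[0,0,0,-0.6,0,0,1],[0,0,0,-0.6,0,0,1],[0,0,0,-0.6,0,0,1],[0,0,0,-0.6,0,0,1],[0,0,0,-0.6,0,0,1]]'
python3 -m inch '[[0,0,0,-0.5,0,0,1],[0,0,0,-0.3,0,0,1],[0,0,0,-0.2,0,0,1],[0,0,0,-0.1,0,0,1],[0,0,0,-0.1,0,0,1],[0,0,0,-0.08,0,0,1],[0,0,0,-0.06,0,0,1]]'
python3 -c "
from h import *
to([80,0,98])"
```

```text
clock: 54.65
eef_pos: [609.4, 160.5, 195.0]
tcp_rot: [-3.141, -0.21, 1.619]
contact_force: [0.4, 2.5, 1.6]
opening: -0.001
grasp_force: 1.4
clock: 55.23
eef_pos: [610.5, 129.9, 188.0]
tcp_rot: [-3.14, -0.21, 1.621]
contact_force: [-0.5, 1.7, 1.6]
opening: 0.003
grasp_force: 0.9
turn/pi [-0.0006 -0.      0.0008] shift after turn /25 [-0.102  0.029  0.037] chute now [82.5  0.7 98.9] world now [610.5 129.9 188. ] F [-0.5  1.7  1.6] op 0.003 grip 0.9 t 55.23
```

```bash
python3 -m inch '[[0,0,0,-0.06,0,0,1],[0,0,0,-0.05,0,0,1],[0,0,0,0,0,0,1]]'; python3 -m inch '[[0,0,0,-0.05,0,0,1],[0,0,0,-0.04,0,0,1],[0,0,0,0,0,0,1]]'
python3 -c "
from h import *
to([80,0,98])"
```

```text
clock: 55.48
eef_pos: [610.7, 127.0, 187.3]
tcp_rot: [-3.14, -0.209, 1.62]
contact_force: [-0.4, 1.4, 0.4]
opening: -0.003
grasp_force: 0.4
clock: 55.73
eef_pos: [610.7, 126.7, 187.3]
tcp_rot: [-3.14, -0.213, 1.62]
contact_force: [-1.2, 11.3, 1.4]
opening: 0.002
grasp_force: 5.8
turn/pi [-0.0006 -0.001   0.0006] shift after turn /25 [0.029 0.028 0.039] chute now [79.3  0.7 99. ] world now [610.7 126.7 187.3] F [-1.2 11.3  1.4] op 0.002 grip 5.8 t 55.73
```

```bash
python3 -m inch '[[0,0,0,0.3,0,0,1],[0,0,0,0.1,0,-0.5,1],[0,0,0,0,0,-0.8,1],[0,0,0,0,0,-0.9,1],[0,0,0,-0.3,-0.7,-0.7,1],[0,0,0,-0.5,-0.9,0,0.6],[0,0,0,-0.5,-0.9,0,0.6],[0,0,0,-0.5,-0.9,0,0.6]]'
python3 -m inch '[[0,0,0,-0.5,-0.9,0,0.6],[0,0,0,-0.5,-0.9,0,0.6],[0,0,0,0,0,0,0.6],[0,0,0,0,0,0,0.6]]'
python3 - <<'E'
from h import *
to([10.6,137.9,172])
snap('top','t4.png');snap('side','s3.png')
for n in('t4','s3'):
    L=w2c(np.load('pics/%s.png.npy'%n).reshape(-1,3))
    m=(L[:,2]>72)&(L[:,2]<145)&(L[:,1]>131)&(L[:,1]<145)&(L[:,0]<0)&(L[:,0]>-110);print('pawl',m.sum(),np.percentile(L[m],[3,50,97],axis=0).round(1) if m.sum() else '')
    m=(L[:,2]>80)&(L[:,2]<108)&(abs(L[:,1])<26)&(L[:,0]>30)&(L[:,0]<90);print('handle',m.sum(),np.percentile(L[m],[3,50,97],axis=0).round(1) if m.sum() else '')
    m=(L[:,2]>60)&(L[:,2]<68)&(L[:,1]>-100)&(L[:,1]<100)&(L[:,0]>30)&(L[:,0]<90);print('bar',m.sum(),np.percentile(L[m],[3,50,97],axis=0).round(1) if m.sum() else '')
# pawl angle by fit: fin box corners at angle a
L=w2c(np.load('pics/s3.png.npy').reshape(-1,3));m=(L[:,2]>60)&(L[:,2]<145)&(L[:,1]>131)&(L[:,1]<145)&(L[:,0]<-20)&(L[:,0]>-110)
q=L[m][:,[0,2]]-[-30,45]
for a in np.arange(.5,1.0,.05):
    c,s=np.cos(a),np.sin(a); x=c*q[:,0]-s*q[:,1]; z=s*q[:,0]+c*q[:,1]; 
    # undo rotation: p0 = Ry(-a)p
    k=(np.hypot(x+60,z-38)<25); print(a.round(2),k.sum(),np.percentile(x[k],[3,97]).round(1),np.percentile(z[k],[3,97]).round(1))
E
```

```text
clock: 56.4
eef_pos: [528.1, 70.5, 251.9]
tcp_rot: [3.141, -0.209, 1.621]
contact_force: [-0.1, -0.2, 0.0]
opening: 0.394
grasp_force: 0.0
clock: 56.73
eef_pos: [484.7, 44.0, 246.5]
tcp_rot: [3.141, -0.209, 1.619]
contact_force: [0.9, 0.6, 0.6]
opening: 0.399
grasp_force: 0.0
turn/pi [0.     0.0002 0.0004] shift after turn /25 [-0.237 -0.296  0.033] chute now [ 16.5 130.5 172.8] world now [484.7  44.  246.5] F [0.9 0.6 0.6] op 0.399 grip 0.0 t 56.73
pawl 11 [[-89.1 139.4  75.3]
 [-81.8 142.1  98.2]
 [-74.8 142.6 106.5]]
handle 106 [[ 51.1 -22.4  83.8]
 [ 61.3   5.2 104.5]
 [ 66.7  24.6 107.6]]
bar 400 [[ 47.3 -94.1  60.5]
 [ 60.1  22.   64.6]
 [ 70.5  96.   67.6]]
pawl 156 [[-88.3 132.3  76.5]
 [-71.3 138.7 105. ]
 [-41.  143.3 130.1]]
handle 191 [[ 48.4 -21.8  81.9]
 [ 52.8   1.8  98. ]
 [ 64.3  25.4 107.5]]
bar 417 [[ 44.9 -94.1  60.3]
 [ 55.    4.7  63.3]
 [ 70.2  95.   67. ]]
0.5 102 [-73.4 -41.2] [17.1 60.7]
0.55 103 [-74.4 -42. ] [17.3 60.6]
0.6 99 [-73.  -43.7] [18.9 61.1]
0.65 94 [-74.1 -45.4] [17.4 58.5]
0.7 85 [-74.8 -48.2] [18.  55.7]
0.75 76 [-75.4 -49.9] [17.3 52.9]
0.8 67 [-76.3 -52.4] [18.6 49.8]
0.85 58 [-77.7 -53.8] [18.2 46.2]
0.9 49 [-79.3 -55.3] [16.8 42.4]
0.95 42 [-81.3 -56.6] [18.3 38.7]
```

Bar is back at x≈60 (fully down), pawl still up at ~0.78. I regrasp the fin by reversing the release path.

```bash
python3 -m inch '[[0,-0.036,0,-0.23,-0.3,0.03,0.6],[0,-0.036,0,0,0,0,0.6],[0,-0.036,0,0,0,0,0.6],[0,-0.036,0,0,0,0,0.6],[0,-0.036,0,0,0,0,0.6],[0,-0.036,0,0,0,0,0.6],[0,-0.032,0,0,0,0,0.6],[0,0,0,0,0,0,0.6]]'
python3 - <<'E'
from h import *
a=.78
RT=TC@R.from_euler('y',-a).as_matrix()
p=[-30-60*np.cos(a)+47*np.sin(a),137.5,45+47*np.cos(a)+60*np.sin(a)]
print(p); to(p,RT)
E
```

```text
clock: 57.5
eef_pos: [478.4, 41.5, 242.6]
tcp_rot: [-3.14, 0.575, 1.625]
contact_force: [-0.5, 0.5, -1.4]
opening: 0.4
grasp_force: 0.0
[np.float64(-39.60067957831736), 137.5, np.float64(120.60970143860165)]
turn/pi [0.0006 0.0013 0.002 ] shift after turn /25 [-0.14  -0.026  2.886] chute now [ 13.6 136.9 169.5] world now [478.4  41.5 242.6] F [-0.5  0.5 -1.4] op 0.4 grip 0.0 t 57.5
```

Aligned. Advance, pinch, and swing down.

```bash
python3 -m inch '[[0,0.0013,0.002,-0.14,-0.03,0.6,0.6],[0,0,0,0,0,0.8,0.6],[0,0,0,0,0,0.8,0.6],[0,0,0,0,0,0.5,0.6],[0,0,0,0,0,0.18,0.6],[0,0,0,0,0,0,1],[0,0,0,0,0,0,1],[0,0,0,0,0,0,1]]' 50
python3 -m inch '[[0,0,0,0,0,0,1]]'
python3 -c "
from h import *
to([-90,137.5,92])"
```

```text
clock: 58.17
eef_pos: [480.1, -2.1, 185.5]
tcp_rot: [3.136, 0.564, 1.613]
contact_force: [3.7, -2.2, -4.4]
opening: 0.108
grasp_force: 51.8
clock: 58.25
eef_pos: [480.1, -2.1, 185.5]
tcp_rot: [3.136, 0.565, 1.613]
contact_force: [3.9, -1.6, -2.6]
opening: 0.107
grasp_force: 51.9
turn/pi [ 0.0014  0.2464 -0.0008] shift after turn /25 [-1.96  -0.01   1.226] chute now [-41.  137.3 122.7] world now [480.1  -2.1 185.5] F [ 3.9 -1.6 -2.6] op 0.107 grip 51.9 t 58.25
```

```bash
python3 -m inch '[[0,0.0318,0,-0.176,0,0.249,1],[0,0.0318,0,-0.176,0,0.249,1],[0,0.0318,0,-0.176,0,0.249,1],[0,0.0318,0,-0.176,0,0.249,1],[0,0.0318,0,-0.176,0,0.249,1],[0,0.0318,0,-0.176,0,0.249,1],[0,0.0318,0,-0.176,0,0.249,1],[0,0,0,0,0,0,1]]'
python3 -c "
from h import *
to([-90,137.5,94])"
```

```text
clock: 58.92
eef_pos: [482.1, -43.5, 151.3]
tcp_rot: [3.136, -0.143, 1.613]
contact_force: [8.0, 13.8, -6.2]
opening: 0.11
grasp_force: 52.2
turn/pi [ 0.0021  0.0213 -0.0016] shift after turn /25 [-0.055 -0.011  0.154] chute now [-88.6 137.2  97.8] world now [482.1 -43.5 151.3] F [ 8.  13.8 -6.2] op 0.11 grip 52.2 t 58.92
```

```bash
python3 -m inch '[[0,0.0213,0,-0.08,0,0.16,1],[0,0,0,0,0,0.04,1],[0,0,0,0,0,0,1]]'
python3 -c "
from h import *
to([-90,137.5,94])"
```

```text
clock: 59.17
eef_pos: [482.6, -45.4, 147.3]
tcp_rot: [3.136, -0.2, 1.615]
contact_force: [1.8, -6.5, 5.0]
opening: 0.107
grasp_force: 54.4
turn/pi [ 0.002   0.003  -0.0008] shift after turn /25 [ 0.055 -0.027  0.013] chute now [-91.4 136.8  94.3] world now [482.6 -45.4 147.3] F [ 1.8 -6.5  5. ] op 0.107 grip 54.4 t 59.17
```

Down. Release, retreat and verify.

```bash
python3 -m inch '[[0,0,0,0,0,0,0.5],[0,0,0,0,0,0,0.5],[0,0,0,0,0,0,0.5],[0,0,0,0,0,-0.5,0.5],[0,0,0,0,0,-0.9,0.5],[0,0,0,0,0,-0.9,0.5],[0,0,0,0,0,0,0.5],[0,0,0,0,0,0,0.5]]'
python3 - <<'E'
from h import *
to([-90,138,250]);snap('wrist','w10.png')
L=w2c(np.load('pics/w10.png.npy').reshape(-1,3))
m=(L[:,2]>90)&(L[:,2]<112)&(L[:,1]>128)&(L[:,1]<148)&(L[:,0]<-40)&(L[:,0]>-140);X=L[m]
print(m.sum(),np.percentile(X,[2,50,98],axis=0).round(1),'tilt',np.polyfit(X[:,0],X[:,2],1) if m.sum()>9 else '')
E
```

```text
clock: 59.83
eef_pos: [481.8, -55.6, 203.7]
tcp_rot: [3.137, -0.2, 1.616]
contact_force: [0.9, 0.0, -0.9]
opening: 0.501
grasp_force: 0.0
turn/pi [ 0.0017  0.003  -0.0005] shift after turn /25 [-1.800e-02  2.000e-03 -3.938e+00] chute now [-89.5 138.  151.5] world now [481.8 -55.6 203.7] F [ 0.9  0.  -0.9] op 0.501 grip 0.0 t 59.83
1166 [[-99.9 132.9  92.7]
 [-84.7 137.4  99.9]
 [-72.  142.3 102. ]] tilt [-0.14966032 86.83542554]
```

Pawl is almost down (~0.08 rad). I'll nudge it fully down by pressing gently on the fin with closed fingers.

```bash
python3 -m inch '[[0,0.003,0,-0.1,0,0,1],[0,0,0,0,0,0,1],[0,0,0,0,0,0,1],[0,0,0,0,0,0.5,1],[0,0,0,0,0,0.4,1],[0,0,0,0,0,0.2,1],[0,0,0,0,0,0.06,1],[0,0,0,0,0,0,1]]'
python3 -m inch '[[0,0,0,0,0,0.06,1],[0,0,0,0,0,0,1]]'
python3 -m inch '[[0,0,0,0,0,0.06,1],[0,0,0,0,0,0,1]]'
python3 -c "
from h import *
to([-90,138,117])"
```

```text
clock: 60.55
eef_pos: [480.8, -51.9, 173.2]
tcp_rot: [3.14, -0.211, 1.615]
contact_force: [0.5, -0.4, 0.3]
opening: -0.0
grasp_force: 0.0
clock: 60.72
eef_pos: [481.3, -51.8, 172.4]
tcp_rot: [3.139, -0.21, 1.616]
contact_force: [-0.1, 0.1, 0.5]
opening: -0.003
grasp_force: 0.0
clock: 60.88
eef_pos: [481.4, -51.7, 171.0]
tcp_rot: [3.138, -0.21, 1.616]
contact_force: [0.7, -0.1, -0.1]
opening: 0.0
grasp_force: 0.4
turn/pi [ 0.0012 -0.0001 -0.0007] shift after turn /25 [0.099 0.011 0.073] chute now [-92.5 138.3 118.8] world now [481.4 -51.7 171. ] F [ 0.7 -0.1 -0.1] op 0.0 grip 0.4 t 60.88
```

```bash
python3 -m inch '[[0,0,0,0,0,0.05,1],[0,0,0,0,0,0.04,1],[0,0,0,0,0,0,1]]'
python3 -m inch '[[0,0,0,0,0,0.05,1],[0,0,0,0,0,0,1]]'
python3 -m inch '[[0,0,0,0,0,-0.5,1],[0,0,0,0,0,-0.8,0.5],[0,0,0,0,0,0,0.5],[0,0,0,0,0,0,0.5]]'
python3 - <<'E'
from h import *
to([-90,138,250]);snap('wrist','w11.png')
L=w2c(np.load('pics/w11.png.npy').reshape(-1,3))
m=(L[:,2]>94)&(L[:,2]<112)&(L[:,1]>134)&(L[:,1]<141)&(L[:,0]<-40)&(L[:,0]>-140);X=L[m]
print(m.sum(),np.percentile(X,[2,50,98],axis=0).round(1),'tilt',np.polyfit(X[:,0],X[:,2],1))
E
```

```text
clock: 61.13
eef_pos: [481.5, -51.3, 169.0]
tcp_rot: [3.138, -0.209, 1.616]
contact_force: [-0.3, -3.2, 3.7]
opening: -0.003
grasp_force: 2.4
clock: 61.3
eef_pos: [481.7, -51.4, 168.5]
tcp_rot: [3.138, -0.209, 1.616]
contact_force: [-4.5, -5.7, 14.6]
opening: 0.002
grasp_force: 7.7
clock: 61.63
eef_pos: [481.8, -57.6, 199.8]
tcp_rot: [3.137, -0.21, 1.616]
contact_force: [0.1, 0.6, 0.1]
opening: 0.421
grasp_force: 0.0
turn/pi [ 0.0015 -0.0001 -0.0007] shift after turn /25 [ 0.092  0.008 -4.073] chute now [-92.3 138.2 148.2] world now [481.8 -57.6 199.8] F [0.1 0.6 0.1] op 0.421 grip 0.0 t 61.63
593 [[-105.   134.1   94. ]
 [ -90.3  137.5   94.7]
 [ -77.7  140.9   95.7]] tilt [-2.72847671e-03  9.44895965e+01]
```

View pics/w11.png

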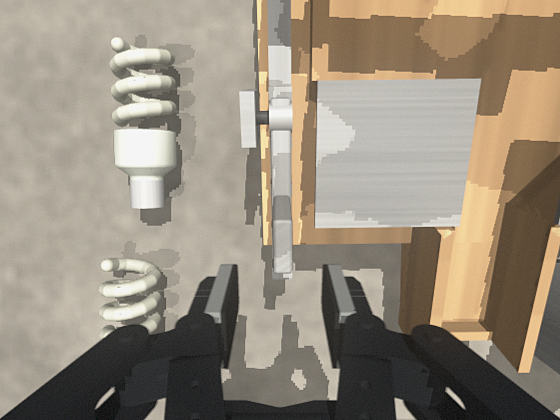

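The pawl is fully down: fin top level at z 94.7, seen at px (283,230). I raise the arm and make a final check.

```bash
python3 -m inch '[[0,0,0,0,0,-0.8,0.5],[0,0,0,0,0,-0.9,0.3],[0,0,0,0.8,-0.4,-0.9,0],[0,0,0,1,-0.4,-0.9,0],[0,0,0,1,-0.4,0,0],[0,0,0,1,-0.4,0,0],[0,0,0,1,-0.4,0,0],[0,0,0,1,-0.4,0,0]]'
python3 -m inch '[[0,0,0,1,-0.4,0,0],[0,0,0,1,-0.4,0,0],[0,0,0,1,-0.4,0,0],[0,0,0,1,-0.4,0,0],[0,0,0,0.6,-0.4,0,0],[0,0,0,0,0,0,0],[0,0,0,0,0,0,0]]'
python3 incrate.py t5.png top
python3 - <<'E'
from h import *
L=w2c(np.load('pics/t5.png.npy').reshape(-1,3))
for n in('t5',):
    m=(L[:,2]>60)&(L[:,2]<68)&(L[:,1]>-100)&(L[:,1]<100)&(L[:,0]>30)&(L[:,0]<90);print('bar',m.sum(),np.percentile(L[m],[3,50,97],axis=0).round(1))
to([0,0,300])
E
```

```text
clock: 62.35
eef_pos: [414.4, 64.4, 314.2]
tcp_rot: [3.141, -0.21, 1.615]
contact_force: [0.8, 0.3, 1.2]
opening: 1.0
grasp_force: 0.0
clock: 62.93
eef_pos: [359.9, 173.9, 338.0]
tcp_rot: [3.14, -0.21, 1.618]
contact_force: [0.1, -0.7, -0.2]
opening: 1.001
grasp_force: 0.0
(46, 60) [412, 173, 17, 34, 509] 52.5 [array([ 575.1, -323.4]), array([98.1, 47.3]), np.float64(1.4)]
(46, 60) [440, 172, 18, 34, 495] 52.6 [array([ 579.3, -407.8]), array([97.5, 48.3]), np.float64(2.2)]
(46, 60) [413, 213, 16, 35, 510] 52.9 [array([ 457.7, -324.4]), array([45.9, 98.2]), np.float64(89.5)]
(46, 60) [442, 214, 18, 35, 515] 53.0 [array([ 456.5, -409.2]), array([98.1, 48.7]), np.float64(0.1)]
bar 392 [[ 47.  -95.4  60.6]
 [ 60.1  24.6  64.6]
 [ 70.6  95.9  67.6]]
turn/pi [ 0.0006 -0.0001 -0.0004] shift after turn /25 [-6.709  9.945 -2.632] chute now [167.7 248.6 234.2] world now [360.3 173.4 338. ] F [-0.7  0.2  0.5] op 0.996 grip 0.0 t 62.98
```

View pics/t5.png

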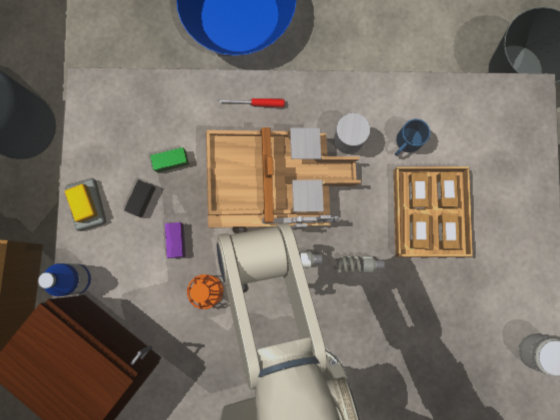

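The chute is empty. The bar is down at column 267, and the four cartons lie flat in the crate around (435,212). Nothing else has moved.

```bash
python3 -c "
from rig import r
print(r.sign_off())"
```

```text
the job is handed in; nothing more can be done
None
```

The feeder is emptied and reset: all four cartons lie flat in the crate, the clamp bar is fully down with the pawl lowered between its teeth, and the bulbs, cage, jar and mug were left where they stood; I handed the job in at about 63 s.

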